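Phones for sale, in order of length

ROBOT

A 6-joint arm with a two-finger parallel gripper is mounted at the origin on the work surface. World frame = base frame: x ahead of the robot, y to its left, z up, the work surface at z = 0. Lengths are in m, angles in rad, forces in N, time in s.
With the tool pointing down it reaches from about 0.3 to 0.775 m from the base axis. Payload 14.6 kg.
Tool frame: the origin (TCP) lies at the very end of the fingers, on their centre line; the grasp point (between the pads) lies 19 mm behind it (bot.tcp_to_grasp is the distance from the TCP to the grasp point, in m); z points along the fingers, x is the direction in which the jaws open and shut, and the axes are right-handed (so a half turn about z gives the same grasp; the last joint's range is limited). The gripper opens to 85 mm and grips with 20 to 120 N. Pads are 22 mm wide; open, the fingers measure 114 mm over their backs; the gripper's body (76 mm by 85 mm) begins 54 mm behind the grasp point. The pads swing forward as they close: fully open they stand 13 mm farther back than shut.
Start: joints at [1.092, 0.3, 1.521, -0, 1.321, -0.067], TCP at [0.22, 0.504, 0.231] pointing down, gripper open.
Joint ranges: [-3.03, 3.03], [-0.79, 2.21], [0.23, 2.52], [-1.04, 4.18], [0, 3.07], [-2.55, 2.55]. Speed limits (rad/s): [2.22, 2.22, 2.57, 3.14, 3.14, 3.14].

INTERFACE

Orientations are given as a unit quaternion [x, y, z, w].
In Python, from cell import bot gives the robot as it stands.
- The arm moves only by the shell command python3 -m crank 'ROWS' [OPENING] [FORCE]. ROWS is JSON, a list of rows, each a list of 4 numbers: the shift along the tool's x, y, z in m, then the turn about the tool's z in rad. A call has 1 to 5 rows; each row is the pose to reach, as a shift and turn from the pose measured when the call began, along the tool's axes at that moment; what a row does not reach only later rows make up. A row lasts 1/8 s, in which the tool goes at most 62.5 mm and 10.7 degrees, less where a joint would pass 70% of its speed; a pose out of reach is approached as far as the arm can. A call with a gripper value outside its range is refused whole. OPENING is the opening, from 0 (shut) to 1 (fully open), set as the call begins (- or left out, the last holds). The fingers move at their own pace and stop on an object; FORCE is the grip in N (left out, the last holds). Time passes only in rows, so rows that repeat a pose let the fingers close. It gives the time, the measured TCP pose, the force and the opening at its end, in the units of the state.
- bot.read_state(): the state, without advancing time (a new reading comes with each control period).
- bot.grab_frame(name): name is "scene" or "top" or "wrist"; returns the picture (400x640x3 uint8, blue, green, red); there is no depth.
- bot.get_calibration(name): a dict with "intrinsics" (3x3 intrinsics, pixels), "dist" ([k1, k2, p1, p2, k3] as OpenCV has them; the pictures are not rectified), "R" (3x3) and "t" (3): a world point X has camera coordinates R X + t. Camera axes: x right, y down, z forward; pixel columns grow to the right and rows downward; lengths in m; the calibration is good to about 2 mm. A picture is of the moment at which its call begins: read the wrist's pose just before it. get_calibration takes no time and is no camera call; for the wrist camera it gives the pose at the moment of the call.
- bot.close_job(): hands the job in, once; it reports no verdict.
The state is a dict: "time_s": time; "joint_pos": joint angles; "qd": joint speeds; "effort": joint torques, N m; "eef_pos": TCP position; "orientation": TCP orientation; "ft_force": force on the tool from outside, world axes, zero at the start; "moment": the same for the moment, N m; "width": opening from 0.0 (shut) to 1.0 (fully open).
Only numpy, scipy, OpenCV 4.12 (cv2) and the standard library are available. Lean on these libraries where they do the work, as an engineer would, in place of code of your own. Each camera call takes 0.05 s, during which the arm holds its last target.

TASK

Set the four second-hand phones out for sale on the bottom step of the display stand, one to each grey rubber mat, in order of length: the shortest next to the red gate, on up to the longest at the other end. Lay each one down gently, face up, centred on its mat and in line with it, and leave the blue parts bowl where it stands.

Things in the scene. Friction and masses are not known exactly. Their poses are not given: they have to be found in the camera images.
- mini_mid (a point): Small orange keypad phone, 76 long x 38 wide x 16 mm thick, 60 g. Loose, face up. The point is at its centre, half-way up. x: its long axis; y: across its width; z: up out of its face.
- flip_mid (a point): Old silver flip phone, folded shut, 96 long x 49 wide x 22 mm thick, 100 g; the hinge barrel is across one end. Loose, face up. The point is at its centre, half-way up. x: its long axis; y: across its width; z: up out of its face.
- bar_mid (a point): Navy blue keypad phone with a small screen, 117 long x 51 wide x 16 mm thick, 90 g. Loose, face up. The point is at its centre, half-way up. x: its long axis; y: across its width; z: up out of its face.
- smart_mid (a point): White touch-screen phone with a black glass face, 138 long x 58 wide x 14 mm thick, 130 g. Loose, face up. The point is at its centre, half-way up. x: its long axis; y: across its width; z: up out of its face.
- mat_1: First mat from the left (+y) of the row of four along the bottom step: dark grey ribbed rubber, 150 x 70 mm, 4 mm thick, fixed. Origin: centre of its underside, 30 mm above the ledge. x: along its length, away from the robot; z up. Mats are about 100 mm apart; the next step of the stand, 80 mm beyond their centres, is 85 mm above the ledge.
- mat_2: Second mat from the left (+y) of the row of four along the bottom step: dark grey ribbed rubber, 150 x 70 mm, 4 mm thick, fixed. Origin: centre of its underside, 30 mm above the ledge. x: along its length, away from the robot; z up.
- mat_3: Third mat from the left (+y) of the row of four along the bottom step: dark grey ribbed rubber, 150 x 70 mm, 4 mm thick, fixed. Origin: centre of its underside, 30 mm above the ledge. x: along its length, away from the robot; z up.
- mat_4: Fourth mat from the left (+y) of the row of four along the bottom step: dark grey ribbed rubber, 150 x 70 mm, 4 mm thick, fixed. Origin: centre of its underside, 30 mm above the ledge. x: along its length, away from the robot; z up.
- gate: Small hinged gate of red wire between two dark posts, shut, across one end (left or right) of the stand's bottom step; a plain steel plate closes the other end. 125 mm long, 52 mm high above the step. Origin: middle of its foot, on the step, about 75 mm beyond the centre of the end mat beside it.
- bowl: Round magnetic parts bowl in blue aluminium, rim 96 mm across, 28 mm high, holding small screws, standing loose on the tiles among the phones; not to be moved. Origin: centre of its underside.
There are look-alikes about, which are no part of the job. Leave any green look-alike of the part that bears flip_mid alone.

How it is judged:
By the outcome, as a careful person would: the job done as asked, in the order asked, and still so for the second after the job is handed in, with the robot touching nothing.
It also fails if it takes over 104 s, if anything falls off the work surface, if the arm or the gripper's body presses on something with over 40 N, if the wrist force passes 120 N, or if a joint passes its speed limit or range.

## Working session

There is one attempt and no reset: what is moved stays moved. The work goes in short steps, Python scripts to look and compute and a shell command to move; the robot and the scene stay as the last step left them, time stands still between calls to the robot, and variables do not carry over. Pictures are saved under pics/ and viewed, and the job is handed in when it is done.

```bash
ls; mkdir -p pics; python3 - <<'E'
from cell import bot
import cv2
for n in("scene","top","wrist"):
    cv2.imwrite(f"pics/{n}0.png",bot.grab_frame(n))
    c=bot.get_calibration(n);print(n,c)
print(bot.read_state(),bot.tcp_to_grasp)
E
```

```text
pics
scene {'intrinsics': array([[483.54913882,   0.        , 321.98313645],
       [  0.        , 483.54913882, 202.04826384],
       [  0.        ,   0.        ,   1.        ]]), 'dist': array([0.00044888, 0.        , 0.        , 0.        , 0.        ]), 'R': array([[ 0.69833971,  0.71575144,  0.00463984],
       [ 0.55557465, -0.53794963, -0.6339929 ],
       [-0.45128533,  0.4453202 , -0.77332494]]), 't': array([-0.30023647, -0.22533769,  1.74535465])}
top {'intrinsics': array([[494.65072842,   0.        , 325.65676984],
       [  0.        , 494.65072842, 209.44960201],
       [  0.        ,   0.        ,   1.        ]]), 'dist': array([0.03000548, 0.        , 0.        , 0.        , 0.        ]), 'R': array([[-0.01461768, -0.99970366, -0.01946579],
       [-0.99686411,  0.01608483, -0.07748045],
       [ 0.07777059,  0.01827216, -0.99680382]]), 't': array([0.02795534, 0.4615504 , 1.34422726])}
wrist {'intrinsics': array([[328.09272464,   0.        , 314.03823064],
       [  0.        , 328.09272464, 195.34208475],
       [  0.        ,   0.        ,   1.        ]]), 'dist': ar
[... 274 characters left out ...]
692048,  0.37838614])}
{'time_s': 0.15, 'joint_pos': array([ 1.09240675e+00,  3.00305315e-01,  1.52143917e+00,  3.48587392e-05,
        1.32068599e+00, -6.66308556e-02]), 'qd': array([-0.0012496 , -0.00332693, -0.00277116, -0.00025859, -0.00035207,
       -0.00133995]), 'effort': array([-2.81821822e-04, -5.43671179e+01, -3.61882210e+01, -1.06799914e-04,
        3.16376943e-03, -7.18940555e-05]), 'eef_pos': array([0.22005188, 0.50386986, 0.2308723 ]), 'orientation': array([ 8.36728553e-01,  5.47617706e-01, -3.73294570e-04,  1.90844541e-04]), 'ft_force': array([-0.43772659,  0.51429033, -0.21643227]), 'moment': array([-0.01325847, -0.02577939,  0.04114338]), 'width': 0.9982721831421054} 0.0187
```

View pics/top0.png

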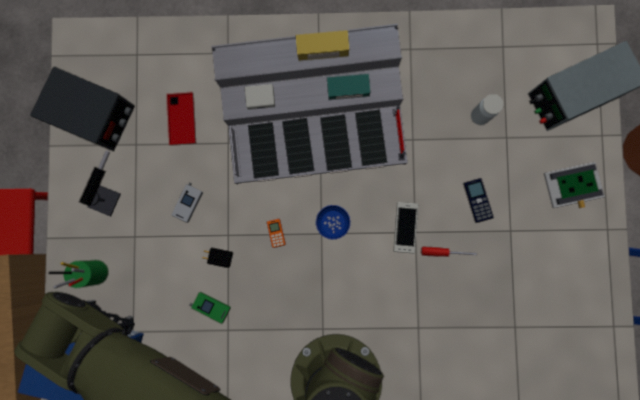

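View pics/scene0.png

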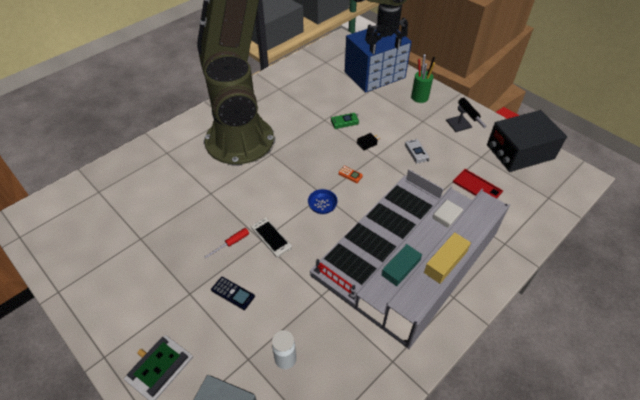

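View pics/wrist0.png

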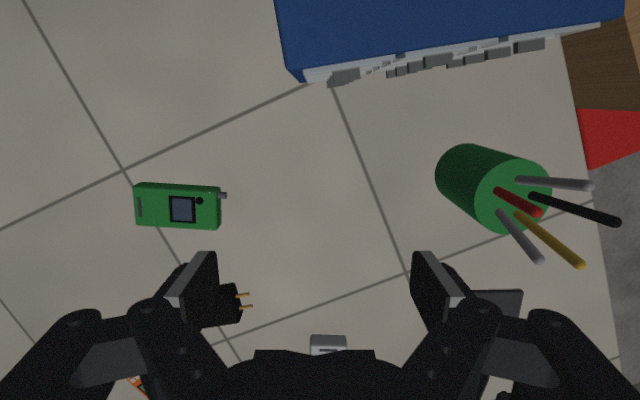

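```bash
cat > h.py <<'E'
import numpy as np, cv2, json
from cell import bot
def ray(cal,uv,z):
    uv=np.asarray(uv,float).reshape(-1,1,2)
    n=cv2.undistortPoints(uv,cal["intrinsics"],np.array(cal["dist"]))[:,0]
    R=np.array(cal["R"]);t=np.array(cal["t"]);C=-R.T@t
    d=np.c_[n,np.ones(len(n))]@R
    return C+d*((z-C[2])/d[:,2])[:,None]
def px(cal,X):
    return cv2.projectPoints(np.asarray(X,float).reshape(-1,3),cv2.Rodrigues(np.array(cal["R"]))[0],np.array(cal["t"]),cal["intrinsics"],np.array(cal["dist"]))[0][:,0]
def shot(n,f=None):
    c=bot.get_calibration(n);im=bot.grab_frame(n)
    if f: cv2.imwrite("pics/"+f,im)
    return c,im
def tool():
    s=bot.read_state();q=s["orientation"]
    return s,s["eef_pos"],2*np.arctan2(q[1],q[0])
def go(x,y,z,a=None):
    "shift (tool axes) and turn to reach world x,y,z with tool-x at angle a"
    s,p,c=tool();d=np.array([x,y,z])-p
    ex=np.array([np.cos(c),np.sin(c)]);ey=np.array([np.sin(c),-np.cos(c)])
    th=0 if a is None else -((a-c+np.pi)%(2*np.pi)-np.pi)
    print("shift",np.round([d[:2]@ex,d[:2]@ey,-d[2]],4),"turn",round(th,4),"j",np.round(s["joint_pos"],2))
def rect(cal,m,z,off=(0,0)):
    cs,_=cv2.findContours(m,cv2.RETR_EXTERNAL,cv2.CHAIN_APPROX_NONE)
    c=max(cs,key=cv2.contourArea).reshape(-1,2)+np.array(off)
    W=ray(cal,c,z)[:,:2]
    (cx,cy),(w,h),an=cv2.minAreaRect((W*1000).astype(np.float32))
    if w<h: w,h=h,w; an+=90
    return cx/1000,cy/1000,w,h,(an+90)%180-90,W.mean(0)
E
python3 - <<'E'
from h import *
c=bot.get_calibration("wrist");R=np.array(c["R"]);C=-R.T@np.array(c["t"])
s,p,a=tool()
d=C-p;print("cam in tool",d[:2]@[np.cos(a),np.sin(a)],d[:2]@[np.sin(a),-np.cos(a)],-d[2])
im=cv2.imread("pics/top0.png");c=bot.get_calibration("top")
crop=im[60:270,150:520];cv2.imwrite("pics/topc.png",cv2.resize(crop,(800,454),interpolation=cv2.INTER_CUBIC))
for n,(u,v) in dict(mini=(276,233),flip=(187,201),bar=(479,200),smart=(405,227),bowl=(333,222)).items():
    print(n,ray(c,(u,v),.016)[0])
for u,v in((262,150),(298,147),(336,142),(372,136),(401,133),(235,152),(402,92)): print(u,v,ray(c,(u,v),.034)[0])
E
```

```text
cam in tool 0.0004050571235718718 -0.07249076262794188 -0.14186214402218314
mini [0.39928125 0.15855442 0.016     ]
flip [0.49177808 0.40479736 0.016     ]
bar [ 0.48127146 -0.39941202  0.016     ]
smart [ 0.41035318 -0.19584099  0.016     ]
bowl [0.42712539 0.00118907 0.016     ]
262 150 [0.62761634 0.1933775  0.034     ]
298 147 [0.63419441 0.09412443 0.034     ]
336 142 [ 0.6461672  -0.01058498  0.034     ]
372 136 [ 0.66094226 -0.10967475  0.034     ]
401 133 [ 0.66767804 -0.18919899  0.034     ]
235 152 [0.62333956 0.26784207 0.034     ]
402 92 [ 0.78218441 -0.19476706  0.034     ]
```

View pics/topc.png

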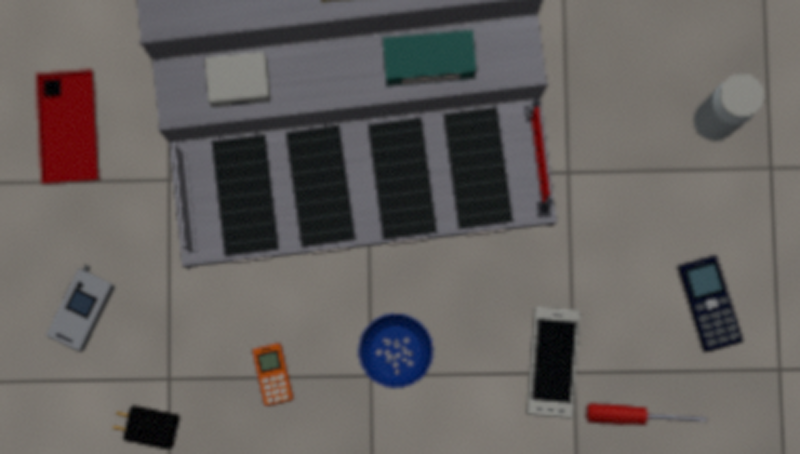

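```bash
python3 -c "
from h import *
go(.399,.1585,.15,1.94)"
```

```text
shift [-0.2449  0.3022  0.0809] turn -0.781 j [ 1.09  0.3   1.52  0.    1.32 -0.07]
```

```bash
R='[-0.245,0.302,0.08,-0.78]'; python3 -m crank '[[-0.245,0.302,0.08,-0.78],[-0.245,0.302,0.08,-0.78],[-0.245,0.302,0.08,-0.78],[-0.245,0.302,0.08,-0.78],[-0.245,0.302,0.08,-0.78]]' 1 30
python3 -c "
from h import *
go(.399,.1585,.15,1.94)"
```

```text
time_s: 0.78
eef_pos: [0.3519, 0.2501, 0.1724]
orientation: [0.564, 0.826, -0.0, 0.0]
ft_force: [0.6, 1.6, -0.3]
width: 1.001
shift [-0.1025  0.0105  0.0224] turn 0.004 j [ 0.53  0.1   1.91 -0.    1.14 -1.41]
```

```bash
python3 -m crank '[[-0.102,0.01,0.022,0],[-0.102,0.01,0.022,0],[-0.102,0.01,0.022,0],[-0.102,0.01,0.022,0]]'
python3 -c "
from h import *
go(.399,.1585,.15,1.94)
shot('wrist','w1.png')"
```

```text
time_s: 1.27
eef_pos: [0.3982, 0.1591, 0.1505]
orientation: [0.564, 0.826, -0.0, 0.0]
ft_force: [-0.5, 0.3, 0.5]
width: 1.0
shift [-0.0008  0.0005  0.0005] turn 0.0035 j [ 0.29  0.12  1.94 -0.    1.08 -1.65]
```

View pics/w1.png

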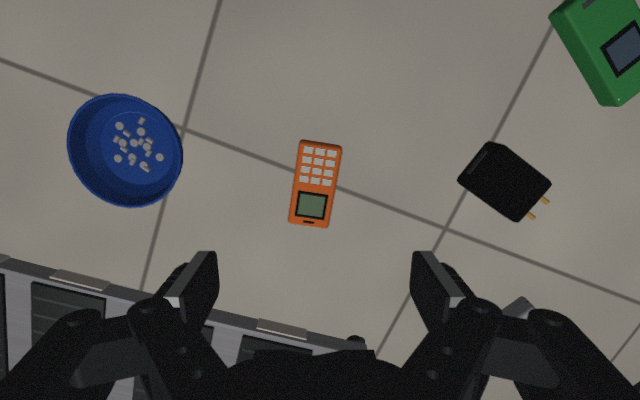

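```bash
cat >> h.py <<'E'
def measure(kind,n="wrist",near=None,r=90,f=None,z=None,show=None):
    c,im=shot(n,f)
    hsv=cv2.cvtColor(im,cv2.COLOR_BGR2HSV)
    m=masks[kind](hsv,im)
    z=z if z is not None else hz[kind]
    if near is not None:
        u,v=px(c,[*near,z])[0];k=np.zeros(m.shape,np.uint8);cv2.circle(k,(int(u),int(v)),r,255,-1);m&=k
    m=cv2.morphologyEx(m,cv2.MORPH_OPEN,np.ones((3,3)));m=cv2.morphologyEx(m,cv2.MORPH_CLOSE,np.ones((7,7)))
    if show:
        o=im.copy();cs,_=cv2.findContours(m,cv2.RETR_EXTERNAL,cv2.CHAIN_APPROX_NONE);cv2.drawContours(o,cs,-1,(0,255,255),1);cv2.imwrite("pics/"+show,o)
    cx,cy,w,h,an,mm=rect(c,m,z)
    print(kind,n,"centre %.4f %.4f size %.1f %.1f ang %.2f deg (%.4f rad)"%(cx,cy,w,h,an,np.radians(an)),"mean",mm.round(4))
    return cx,cy,np.radians(an)
R_=lambda a,b:(lambda h,i:cv2.inRange(h,a,b))
masks=dict(mini=R_((4,120,60),(20,255,255)),bar=R_((100,60,10),(135,255,110)),
  flip=lambda h,i:cv2.inRange(h,(90,12,90),(135,90,255)),
  smart=lambda h,i:cv2.inRange(h,(0,0,170),(180,40,255)),
  mat=R_((0,0,0),(180,255,60)))
hz=dict(mini=.008,flip=.011,bar=.008,smart=.007,mat=.034)
E
python3 -c "
from h import *
measure('mini',show='m1.png')
measure('mini','top')"
```

```text
mini wrist centre 0.4007 0.1602 size 78.3 38.2 ang 12.67 deg (0.2212 rad) mean [0.3997 0.1598]
mini top centre 0.1598 0.8899 size 391.2 45.1 ang 2.90 deg (0.0506 rad) mean [0.1534 0.8943]
```

View pics/m1.png

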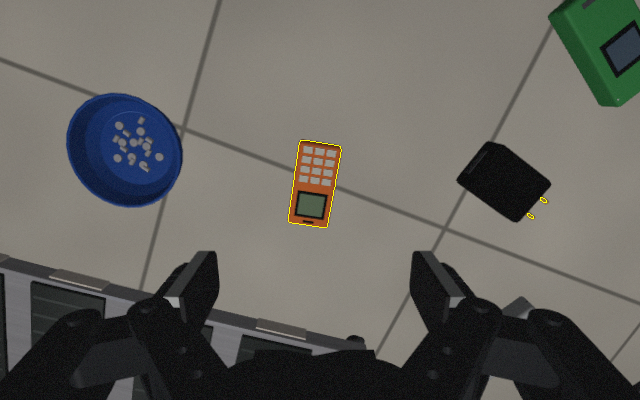

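```bash
python3 -c "
from h import *
go(.4005,.160,.03,1.792)"
```

```text
shift [-0.0005  0.0024  0.1207] turn 0.1534 j [ 0.3   0.12  1.94 -0.    1.08 -1.65]
```

```bash
python3 -m crank '[[-0.0005,0.0024,0.06,0.153],[-0.0005,0.0024,0.12,0.153],[-0.0005,0.0024,0.12,0.153],[-0.0005,0.0024,0.12,0.153]]' 0.65
python3 -c "
from h import *
go(.4005,.160,.008,1.792)
shot('wrist','w2.png')"
```

```text
time_s: 1.92
eef_pos: [0.4015, 0.1607, 0.0327]
orientation: [0.624, 0.781, 0.001, 0.001]
ft_force: [1.0, -0.1, 0.9]
width: 0.649
shift [-0.0005 -0.0011  0.0247] turn 0.0014 j [ 0.3   0.34  2.01 -0.    0.79 -1.5 ]
```

View pics/w2.png

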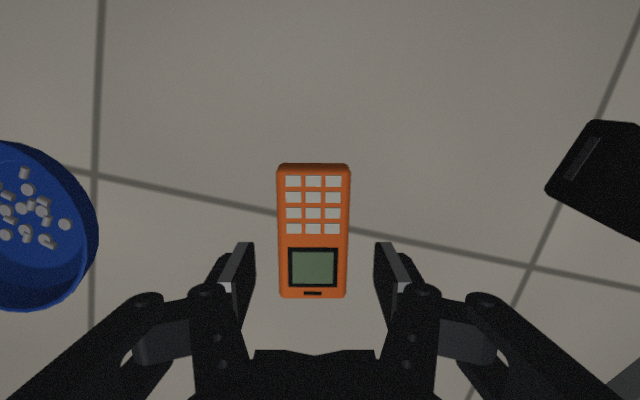

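```bash
python3 -m crank '[[-0.0005,-0.001,0.02,0],[-0.0005,-0.001,0.025,0],[-0.0005,-0.001,0.025,0]]' 0.6
python3 -c "
from h import *
go(.4005,.160,.003,1.792)
c,im=shot('wrist','w3.png')
print(px(c,bot.read_state()['eef_pos']))"
```

```text
time_s: 2.35
eef_pos: [0.4017, 0.1602, 0.0094]
orientation: [0.624, 0.781, 0.002, 0.002]
ft_force: [-0.6, 0.6, 0.2]
width: 0.6
shift [ 0.     -0.0012  0.0064] turn 0.0013 j [ 0.3   0.39  2.02 -0.    0.73 -1.5 ]
[[313.64594243 255.91437384]]
```

View pics/w3.png

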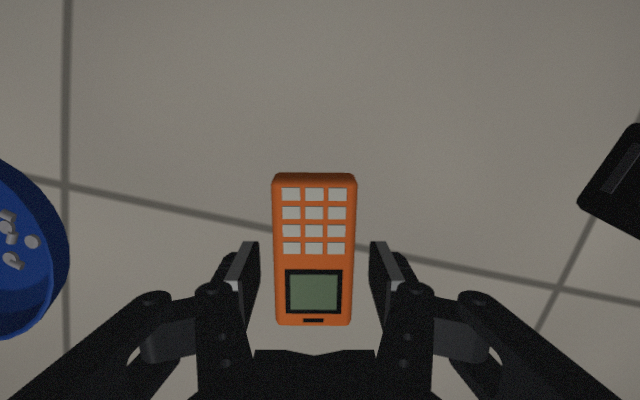

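```bash
python3 -c "
from h import *
c=bot.get_calibration('wrist');s,p,a=tool()
ex=np.array([np.cos(a),np.sin(a),0]);ey=np.array([np.sin(a),-np.cos(a),0])
for dz in (0,.004,.008,.012,.02,.03): print(dz,px(c,[p-ex*.0255-ey*.011+[0,0,dz],p-ex*.0255+ey*.011+[0,0,dz]]).round(0).tolist())"
```

```text
0 [[259.0, 235.0], [261.0, 276.0]]
0.004 [[258.0, 238.0], [260.0, 281.0]]
0.008 [[256.0, 242.0], [259.0, 285.0]]
0.012 [[255.0, 246.0], [257.0, 290.0]]
0.02 [[251.0, 254.0], [254.0, 300.0]]
0.03 [[247.0, 267.0], [250.0, 315.0]]
```

```bash
python3 -m crank '[[0,-0.001,0.007,0],[0,-0.001,0.008,0],[0,-0.001,0.008,0],[0,-0.001,0.008,0]]'
python3 -m crank '[[0,0,0,0],[0,0,0,0],[0,0,0,0],[0,0,0,0]]' 0.3 30
```

```text
time_s: 2.9
eef_pos: [0.4008, 0.16, 0.0014]
orientation: [0.624, 0.781, 0.002, 0.002]
ft_force: [0.4, 0.4, -0.5]
width: 0.599
time_s: 3.4
eef_pos: [0.4009, 0.1601, 0.0015]
orientation: [0.624, 0.781, 0.002, 0.002]
ft_force: [-1.1, 0.5, 5.0]
width: 0.434
```

```bash
python3 -m crank '[[0,0,-0.06,0],[0,0,-0.12,0],[0,0,-0.18,0],[0,0,-0.24,0],[0,0,-0.25,0]]'
python3 -c "
from h import *
go(.67,.04,.25,1.68)"
```

```text
time_s: 4.03
eef_pos: [0.4003, 0.16, 0.255]
orientation: [0.624, 0.781, 0.005, 0.004]
ft_force: [0.2, 0.0, -1.8]
width: 0.435
shift [-0.1766  0.2365  0.005 ] turn 0.1133 j [ 0.3   0.    1.81 -0.    1.32 -1.5 ]
```

```bash
python3 -m crank '[[-0.177,0.236,0.005,0.113],[-0.177,0.236,0.005,0.113],[-0.177,0.236,0.005,0.113],[-0.177,0.236,0.005,0.113],[-0.177,0.236,0.005,0.113]]'
python3 -m crank '[[0,0,0,0],[0,0,0,0]]'
python3 -c "
from h import *
shot('wrist','w4.png')"
```

```text
time_s: 4.65
eef_pos: [0.6711, 0.038, 0.2502]
orientation: [0.668, 0.744, 0.004, 0.002]
ft_force: [-0.9, 0.9, -0.2]
width: 0.437
time_s: 4.9
eef_pos: [0.6705, 0.0382, 0.2484]
orientation: [0.668, 0.744, 0.003, 0.001]
ft_force: [-0.0, 0.5, -1.1]
width: 0.432
```

View pics/w4.png

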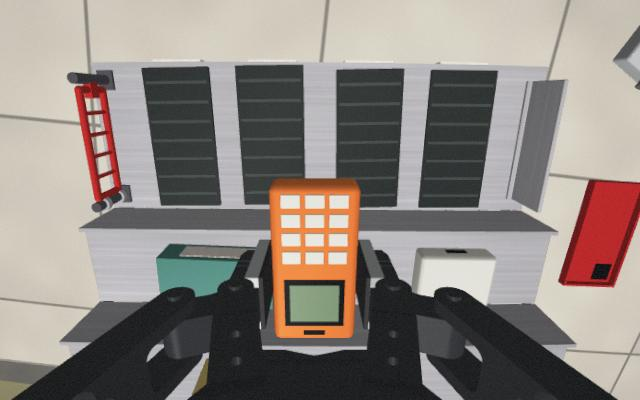

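```bash
cat > mats.py <<'E'
from h import *
def mats():
    c,im=shot('wrist')
    g=cv2.GaussianBlur(im,(5,5),0)
    out=[]
    guess=[(.628,.193),(.634,.094),(.646,-.0106),(.661,-.1097)]
    m=cv2.inRange(g,(0,0,0),(85,85,85))
    m=cv2.morphologyEx(m,cv2.MORPH_CLOSE,np.ones((7,7)))
    n,lab,st,_=cv2.connectedComponentsWithStats(m)
    for i,p in enumerate(guess):
        u,v=px(c,[*p,.034])[0].astype(int); l=lab[v,u]
        r=rect(c,(lab==l).astype(np.uint8)*255,.034)
        out.append(r);print("mat",i+1,np.round(r[:5],4),r[5].round(4), "stats",st[l])
    return out
mats()
E
python3 mats.py
```

```text
mat 1 [  0.6279   0.1896 146.1834  68.7404   6.2561] [0.6251 0.1892] stats [ 419   71   77  135 8390]
mat 2 [6.38300e-01 9.46000e-02 1.47179e+02 6.71828e+01 7.35640e+00] [0.6318 0.0955] stats [ 337   69   66  137 7860]
mat 3 [ 6.456000e-01 -9.600000e-03  1.464634e+02  6.781550e+01  6.743300e+00] [ 0.6391 -0.0127] stats [ 236   65   68  138 7738]
mat 4 [ 6.574000e-01 -1.051000e-01  1.467122e+02  6.860400e+01  6.630800e+00] [ 0.6543 -0.1055] stats [ 143   67   77  137 8528]
```

```bash
cat > mats2.py <<'E'
from h import *
def fit(P): 
    vx,vy,x,y=cv2.fitLine(P.astype(np.float32),cv2.DIST_HUBER,0,.0001,.0001).ravel();return np.array([vx,vy]),np.array([x,y])
def quad(cal,mask,z,ang0,trim=.8):
    cs,_=cv2.findContours(mask,cv2.RETR_EXTERNAL,cv2.CHAIN_APPROX_NONE)
    c=max(cs,key=cv2.contourArea).reshape(-1,2)
    W=ray(cal,c,z)[:,:2]
    cx,cy,w,h,an,_=rect(cal,mask,z)
    t=np.radians(ang0 if ang0 is not None else an);e=np.array([np.cos(t),np.sin(t)]);n=np.array([-e[1],e[0]])
    o=np.array([cx,cy]);L=(W-o)@e;S=(W-o)@n
    hl,hw=w/2000,h/2000
    sides=[]
    for k,(A,B,ha,hb) in enumerate([(L,S,hl,hw),(L,S,hl,hw),(S,L,hw,hl),(S,L,hw,hl)]):
        sg=1 if k%2==0 else -1
        sel=(abs(A)<trim*ha)&(sg*B>hb*.7)
        sides.append(fit(W[sel]))
    def X(a,b):
        M=np.c_[a[0],-b[0]];s=np.linalg.solve(M,b[1]-a[1]);return a[1]+a[0]*s[0]
    cor=[X(sides[i],sides[j]) for i in(0,1) for j in(2,3)]
    ang=[np.degrees(np.arctan2(*(d[::-1]*np.sign(d@e)))) for d,_ in sides[:2]]+[np.degrees(np.arctan2(*(d[::-1]*np.sign(d@n))))-90 for d,_ in sides[2:]]
    cor=np.array(cor);cen=cor.mean(0)
    Ls=[np.linalg.norm(cor[0]-cor[1]),np.linalg.norm(cor[2]-cor[3])];Ws=[np.linalg.norm(cor[0]-cor[2]),np.linalg.norm(cor[1]-cor[3])]
    return cen,np.array(ang),np.r_[Ls,Ws]*1000
if __name__=="__main__":
    c,im=shot('wrist','w4.png')
    g=cv2.GaussianBlur(im,(3,3),0)
    m=cv2.inRange(g,(0,0,0),(100,100,100));m=cv2.morphologyEx(m,cv2.MORPH_CLOSE,np.ones((5,5)))
    n,lab,st,_=cv2.connectedComponentsWithStats(m)
    for i,p in enumerate([(.628,.193),(.634,.094),(.646,-.0106),(.661,-.1097)]):
        u,v=px(c,[*p,.034])[0].astype(int)
        cen,ang,s=quad(c,(lab==lab[v,u]).astype(np.uint8)*255,.034,None)
        print(i+1,cen.round(4),ang.round(2),s.round(1))
E
python3 mats2.py
```

```text
1 [0.645  0.1075] [-81.03 -86.76 -67.69 -23.54] [197.9  46.2 182.6 339.2]
2 [0.645  0.1075] [-81.03 -86.76 -67.69 -23.54] [197.9  46.2 182.6 339.2]
3 [ 0.6359 -0.0107] [ 6.48  6.89 58.59  6.09] [ 83.8 170.2 108.9  68.1]
4 [ 0.9575 -2.4465] [ -82.44  -82.9  -161.99    6.26] [  417.3 10977.    839.5 10571.1]
```

Threshold 100 merges things; use the earlier, stricter one.

```bash
sed -i 's/(100,100,100)/(T,T,T)/; s/^    g=cv2.Gauss/    import sys;T=int(sys.argv[1]);im=cv2.imread("pics\/w4.png")\n&/; s/close/close/' mats2.py
sed -i 's/,np.ones((5,5)))$/,np.ones((7,7)))/' mats2.py
for T in 70 80 88; do echo $T; python3 mats2.py $T; done
```

```text
70
1 [0.6281 0.1896] [6.24 6.39 6.2  6.96] [145.4 144.5  66.9  67.3]
2 [0.6361 0.094 ] [ 7.07  7.42 -8.57  7.97] [150.9 131.5  68.2  66.4]
3 [ 0.6342 -0.0109] [ 6.58  6.99 61.61  6.11] [ 74.5 167.9 113.3  66.1]
4 [ 0.6573 -0.1051] [6.32 6.7  6.27 5.71] [145.7 146.3  66.4  67.3]
80
1 [0.628  0.1896] [6.25 6.39 6.2  5.47] [145.2 146.1  67.5  67.9]
2 [0.6363 0.0942] [ 7.11  7.42 -5.42  6.54] [149.5 135.4  67.7  66.8]
3 [ 0.635  -0.0108] [ 6.6   6.93 58.46  6.1 ] [ 82.  166.9 107.2  67.1]
4 [ 0.6575 -0.1052] [6.36 6.61 6.27 5.68] [145.7 146.4  67.2  67.8]
88
1 [0.6285 0.1896] [6.27 6.36 6.19 6.94] [147.8 146.9  68.   68.2]
2 [0.6364 0.0937] [ 7.11  7.37 -5.42  6.52] [149.5 135.2  69.1  68.1]
3 [ 0.6353 -0.0108] [ 6.51  6.84 59.54  6.09] [ 80.4 169.3 110.7  67.5]
4 [ 0.6577 -0.1052] [6.34 6.59 6.27 5.66] [145.8 146.5  67.6  68.2]
```

```bash
python3 - <<'E'
from h import *
from mats2 import quad
c=bot.get_calibration('top');im=cv2.imread('pics/top0.png')
S=4
big=cv2.resize(im,None,fx=S,fy=S,interpolation=cv2.INTER_CUBIC)
c2=dict(c);K=c['intrinsics'].copy();K[:2]*=S;K[0,2]+=(S-1)/2;K[1,2]+=(S-1)/2;c2['intrinsics']=K
g=cv2.cvtColor(big,cv2.COLOR_BGR2GRAY)
print(-np.array(c['R']).T@c['t'])
for T in(60,70,80):
  m=cv2.inRange(g,0,T);m=cv2.morphologyEx(m,cv2.MORPH_CLOSE,np.ones((15,15)))
  n,lab,st,_=cv2.connectedComponentsWithStats(m)
  for i,p in enumerate([(.628,.193),(.634,.094),(.646,-.0106),(.661,-.1097)]):
    u,v=px(c2,[*p,.034])[0].astype(int)
    for z in (.034,):
      try: cen,ang,s=quad(c2,(lab==lab[v,u]).astype(np.uint8)*255,z,None);print(T,i+1,z,cen.round(4),ang.round(2),s.round(1))
      except Exception as e: print(i,e)
E
```

```text
[ 0.35597032 -0.00403883  1.37623618]
60 1 0.034 [0.6552 0.022 ] [-85.27 -84.2  -88.45 -83.73] [416.2 402.8 161.6 168.9]
60 2 0.034 [0.6552 0.022 ] [-85.27 -84.2  -88.45 -83.73] [416.2 402.8 161.6 168.9]
60 3 0.034 [0.6552 0.022 ] [-85.27 -84.2  -88.45 -83.73] [416.2 402.8 161.6 168.9]
60 4 0.034 [0.6552 0.022 ] [-85.27 -84.2  -88.45 -83.73] [416.2 402.8 161.6 168.9]
70 1 0.034 [0.6537 0.0443] [-84.31 -84.94 -80.63 -79.06] [444.1 439.9 170.  165.5]
70 2 0.034 [0.6537 0.0443] [-84.31 -84.94 -80.63 -79.06] [444.1 439.9 170.  165.5]
70 3 0.034 [0.6537 0.0443] [-84.31 -84.94 -80.63 -79.06] [444.1 439.9 170.  165.5]
70 4 0.034 [0.6537 0.0443] [-84.31 -84.94 -80.63 -79.06] [444.1 439.9 170.  165.5]
80 1 0.034 [0.6526 0.0441] [-84.71 -84.27 -80.37 -80.27] [441.  440.5 170.4 173.8]
80 2 0.034 [0.6526 0.0441] [-84.71 -84.27 -80.37 -80.27] [441.  440.5 170.4 173.8]
80 3 0.034 [0.6526 0.0441] [-84.71 -84.27 -80.37 -80.27] [441.  440.5 170.4 173.8]
80 4 0.034 [0.6526 0.0441] [-84.71 -84.27 -80.37 -80.27] [441.  440.5 170.4 173.8]
```

```bash
python3 - <<'E'
from h import *
from mats2 import quad
c=bot.get_calibration('top');im=cv2.imread('pics/top0.png')
print(cv2.cvtColor(im,cv2.COLOR_BGR2GRAY)[142,240:400:3])
S=4
big=cv2.resize(im,None,fx=S,fy=S,interpolation=cv2.INTER_CUBIC)
c2=dict(c);K=c['intrinsics'].copy();K[:2]*=S;K[0,2]+=(S-1)/2;K[1,2]+=(S-1)/2;c2['intrinsics']=K
g=cv2.cvtColor(big,cv2.COLOR_BGR2GRAY)
for T in(60,68,75):
  m=cv2.inRange(g,0,T);m=cv2.morphologyEx(m,cv2.MORPH_CLOSE,np.ones((5,5)))
  n,lab,st,_=cv2.connectedComponentsWithStats(m)
  for i,p in enumerate([(.628,.193),(.634,.094),(.646,-.0106),(.661,-.1097)]):
    u,v=px(c2,[*p,.034])[0].astype(int)
    w=lab[v-8:v+8,u-8:u+8].ravel();l=np.bincount(w[w>0]).argmax()
    cen,ang,s=quad(c2,(lab==l).astype(np.uint8)*255,.034,None);print(T,i+1,cen.round(4),ang.round(2),s.round(1),st[l])
E
```

```text
[101 102 104  71  22  25  26  31  31  29  30  26  97 104 105  49  22  24
  21  22  24  24  25  35 105 107 107 105  36  28  30  30  33  29  27  27
  57 105 106 101  29  25  20  23  23  25  26  30  64 106 106 105 106  64]
60 1 [0.6527 0.0213] [-83.16 -82.99 -86.94 -83.81] [414.8 406.5 151.4 152.3] [  900   399   720   315 61015]
60 2 [0.6527 0.0213] [-83.16 -82.99 -86.94 -83.81] [414.8 406.5 151.4 152.3] [  900   399   720   315 61015]
60 3 [ 0.6459 -0.0095] [6.68 6.69 6.61 6.59] [148.3 148.3  67.5  67.5] [ 1282   458   125   225 21246]
60 4 [ 0.6578 -0.1057] [6.53 6.6  6.53 6.67] [148.1 148.   67.5  67.7] [ 1422   439   126   224 21279]
68 1 [0.6539 0.025 ] [-84.55 -84.28 -90.2  -83.78] [414.  395.2 167.4 168.4] [  898   398   723   316 86564]
68 2 [0.6539 0.025 ] [-84.55 -84.28 -90.2  -83.78] [414.  395.2 167.4 168.4] [  898   398   723   316 86564]
68 3 [ 0.6458 -0.0095] [6.72 6.63 6.79 6.66] [149.6 149.8  68.8  68.6] [ 1281   457   127   227 21809]
68 4 [0.6539 0.025 ] [-84.55 -84.28 -90.2  -83.78] [414.  395.2 167.4 168.4] [  898   398   723   316 86564]
75 1 [0.6556 0.0235] [-83.62 -84.24 -80.86 -83.58] [404.8 413.  171.9 167.3] [  897   397   725   318 90350]
75 2 [0.6556 0.0235] [-83.62 -84.24 -80.86 -83.58] [404.8 413.  171.9 167.3] [  897   397   725   318 90350]
75 3 [ 0.6458 -0.0095] [6.74 6.66 6.7  6.87] [150.9 150.7  70.   69.8] [ 1281   456   128   229 22353]
75 4 [0.6556 0.0235] [-83.62 -84.24 -80.86 -83.58] [404.8 413.  171.9 167.3] [  897   397   725   318 90350]
```

```bash
python3 - <<'E'
from h import *
from mats2 import quad
c=bot.get_calibration('top');im=cv2.imread('pics/top0.png')
S=4
big=cv2.resize(im,None,fx=S,fy=S,interpolation=cv2.INTER_CUBIC)
c2=dict(c);K=c['intrinsics'].copy();K[:2]*=S;K[0,2]+=(S-1)/2;K[1,2]+=(S-1)/2;c2['intrinsics']=K
g=cv2.cvtColor(big,cv2.COLOR_BGR2GRAY)
for T in(48,54):
  m=cv2.inRange(g,0,T);m=cv2.morphologyEx(m,cv2.MORPH_CLOSE,np.ones((5,5)))
  n,lab,st,_=cv2.connectedComponentsWithStats(m)
  for i,p in enumerate([(.628,.193),(.634,.094),(.646,-.0106),(.661,-.1097)]):
    u,v=px(c2,[*p,.034])[0].astype(int)
    w=lab[v-8:v+8,u-8:u+8].ravel();l=np.bincount(w[w>0]).argmax()
    cen,ang,s=quad(c2,(lab==l).astype(np.uint8)*255,.034,None);print(T,i+1,cen.round(4),ang.round(2),s.round(1),st[l])
# mini in top
hsv=cv2.cvtColor(big,cv2.COLOR_BGR2HSV);m=masks['mini'](hsv,big);k=np.zeros_like(m);k[800:1040,1040:1200]=255;m&=k
m=cv2.morphologyEx(m,cv2.MORPH_CLOSE,np.ones((25,25)));print(rect(c2,m,.012))
# phone in hand vs tool, wrist
c,im=shot('wrist')
s,p,a=tool();print(p,np.degrees(a)-90)
m=masks['mini'](cv2.cvtColor(im,cv2.COLOR_BGR2HSV),im);m=cv2.morphologyEx(m,cv2.MORPH_CLOSE,np.ones((35,35)))
print(rect(c,m,p[2]+.0125))
E
```

```text
48 1 [0.6282 0.1909] [6.4  6.26 6.16 6.2 ] [146.2 146.2  66.2  65.9] [  994   491   119   221 20426]
48 2 [0.6384 0.0948] [7.42 7.26 7.82 7.07] [146.  146.9  66.   65.5] [ 1132   474   123   221 20371]
48 3 [ 0.6459 -0.0095] [6.66 6.64 6.46 7.12] [146.7 145.9  65.5  65.4] [ 1284   460   122   221 20316]
48 4 [ 0.6577 -0.1057] [6.56 6.57 6.27 6.8 ] [146.2 145.6  65.5  65.5] [ 1423   441   123   220 20335]
54 1 [0.6281 0.1909] [6.35 6.3  5.9  6.26] [147.4 147.   67.1  67. ] [  994   490   120   223 20868]Traceback (most recent call last):
  File "<stdin>", line 14, in <module>
  File "mats2.py", line 16, in quad
    sides.append(fit(W[sel]))
                 ~~~^^^^^^^^
  File "mats2.py", line 3, in fit
    vx,vy,x,y=cv2.fitLine(P.astype(np.float32),cv2.DIST_HUBER,0,.0001,.0001).ravel();return np.array([vx,vy]),np.array([x,y])
              ~~~~~~~~~~~^^^^^^^^^^^^^^^^^^^^^^^^^^^^^^^^^^^^^^^^^^^^^^^^^^^
cv2.error: OpenCV(4.12.0) /io/opencv/modules/imgproc/src/linefit.cpp:50: error: (-215:Assertion failed) count > 0 in function 'fitLine2D_wods'
```

```bash
python3 - <<'E'
from h import *
c,im=shot('wrist')
s,p,a=tool();print(p,np.degrees(a)-90)
m=masks['mini'](cv2.cvtColor(im,cv2.COLOR_BGR2HSV),im);m=cv2.morphologyEx(m,cv2.MORPH_CLOSE,np.ones((35,35)))
cx,cy,w,h,an,mm=rect(c,m,p[2]+.0065+.006)
d=np.array([cx,cy])-p[:2]
print(cx,cy,w,h,an,"in tool",d@[np.cos(a),np.sin(a)],d@[np.sin(a),-np.cos(a)])
go(.6577,-.1055,.12,np.radians(96.6))
E
```

```text
[0.67083133 0.03840336 0.2507226 ] 6.252061271923878
0.66827734375 0.03836748504638672 78.09227752685547 37.890506744384766 6.1538004875183105 in tool 0.00024247072187086097 -0.0025427044208099145
shift [-0.1416 -0.0287  0.1307] turn -0.0061 j [ 0.    0.56  1.1   0.    1.46 -1.68]
```

```bash
python3 -m crank '[[-0.0625,-0.0127,0.03,0],[-0.12,-0.0247,0.08,0],[-0.1416,-0.0287,0.13,-0.006],[-0.1416,-0.0287,0.131,-0.006],[-0.1416,-0.0287,0.131,-0.006]]'
python3 -c "
from h import *
go(.6577,-.1055,.037,np.radians(96.6))"
```

```text
time_s: 5.88
eef_pos: [0.6592, -0.1048, 0.1196]
orientation: [0.665, 0.747, 0.004, 0.003]
ft_force: [0.2, 0.0, -0.4]
width: 0.441
shift [-0.0005 -0.0015  0.0826] turn -0.0003 j [-0.21  0.66  1.27  0.01  1.21 -1.9 ]
```

```bash
python3 -m crank '[[-0.0007,-0.0013,0.05,0],[-0.0007,-0.0013,0.07,0],[-0.0007,-0.0013,0.079,0],[-0.0007,-0.0013,0.081,0],[-0.0007,-0.0013,0.081,0]]'
python3 -c "
from h import *
go(.6577,-.1055,.0355,np.radians(96.6))"
```

```text
time_s: 6.5
eef_pos: [0.6594, -0.1054, 0.04]
orientation: [0.665, 0.747, 0.005, 0.003]
ft_force: [0.1, 0.3, -1.0]
width: 0.438
shift [ 0.0001 -0.0017  0.0045] turn -0.0001 j [-0.22  0.75  1.31  0.01  1.07 -1.9 ]
```

```bash
python3 -m crank '[[0,-0.0015,0.002,0],[0,-0.0025,0.0035,0],[0,-0.0025,0.0045,0],[0,-0.0025,0.0045,0]]'
python3 -c "
from h import *
go(.6577,-.1055,.0355,np.radians(96.6))"
```

```text
time_s: 7.0
eef_pos: [0.657, -0.1057, 0.0357]
orientation: [0.665, 0.747, 0.005, 0.003]
ft_force: [-0.3, 0.1, 1.9]
width: 0.431
shift [0.0001 0.0007 0.0002] turn -0.0002 j [-0.22  0.75  1.32  0.01  1.06 -1.91]
```

Slight contact at the expected height. Open slowly.

```bash
python3 -m crank '[[0,0,0,0],[0,0,0,0],[0,0,0,0]]' 0.6
python3 -m crank '[[0,0,-0.01,0],[0,0,-0.05,0],[0,0,-0.1,0],[0,0,-0.15,0],[0,0,-0.2,0]]'
python3 -c "
from h import *
go(.49,.405,.16,None)
c,im=shot('wrist','w5.png')
m=masks['mini'](cv2.cvtColor(im,cv2.COLOR_BGR2HSV),im);m=cv2.morphologyEx(m,cv2.MORPH_CLOSE,np.ones((15,15)))
print(rect(c,m,.042))"
```

```text
time_s: 7.38
eef_pos: [0.657, -0.1057, 0.0356]
orientation: [0.665, 0.747, 0.005, 0.003]
ft_force: [0.6, -0.3, -0.2]
width: 0.602
time_s: 8.0
eef_pos: [0.6544, -0.1062, 0.2382]
orientation: [0.665, 0.747, 0.005, 0.004]
ft_force: [-0.2, -0.7, -0.1]
width: 0.6
shift [ 0.5267 -0.1047  0.0782] turn 0 j [-0.22  0.55  1.16  0.01  1.43 -1.9 ]
(0.6568345947265625, -0.1053241958618164, 78.42573547363281, 39.36855697631836, 6.587372779846191, array([ 0.65628796, -0.10542449]))
```

View pics/w5.png

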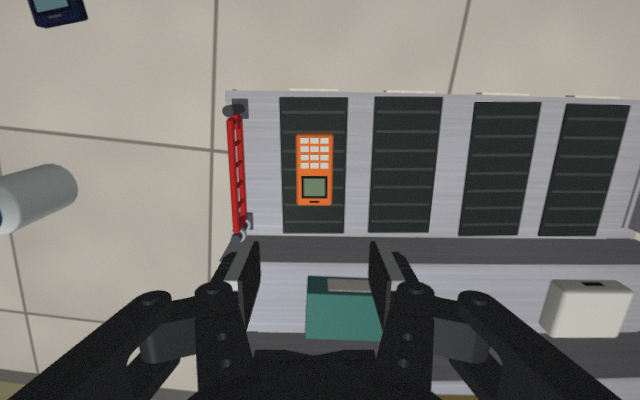

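```bash
python3 -m crank '[[0.527,-0.105,0.02,0.55],[0.527,-0.105,0.02,0.55],[0.527,-0.105,0.02,0.55],[0.527,-0.105,0.02,0.55],[0.527,-0.105,0.02,0.55]]' 0.85
python3 -c "
from h import *
go(.49,.405,.15,1.13)"
```

```text
time_s: 8.68
eef_pos: [0.5596, 0.1911, 0.2289]
orientation: [0.843, 0.538, 0.01, 0.006]
ft_force: [1.3, 0.5, 0.4]
width: 0.851
shift [ 0.1646 -0.1533  0.0789] turn 0.0056 j [ 0.27  0.38  1.42 -0.01  1.32 -0.86]
```

```bash
python3 -m crank '[[0.165,-0.153,0.079,0],[0.165,-0.153,0.079,0],[0.165,-0.153,0.079,0],[0.165,-0.153,0.079,0],[0.165,-0.153,0.079,0]]'
python3 -c "
from h import *
go(.49,.405,.15,1.13)
measure('flip',near=(.49,.405),show='m6.png')"
```

```text
time_s: 9.3
eef_pos: [0.4902, 0.4077, 0.1471]
orientation: [0.842, 0.539, 0.009, 0.006]
ft_force: [-0.3, -0.7, 0.2]
width: 0.85
shift [-0.0026  0.0009 -0.0029] turn 0.0095 j [ 0.64  0.56  1.35 -0.01  1.21 -0.49]Traceback (most recent call last):
  File "<string>", line 4, in <module>
    measure('flip',near=(.49,.405),show='m6.png')
    ~~~~~~~^^^^^^^^^^^^^^^^^^^^^^^^^^^^^^^^^^^^^^
  File "h.py", line 41, in measure
    cx,cy,w,h,an,mm=rect(c,m,z)
                    ~~~~^^^^^^^
  File "h.py", line 26, in rect
    c=max(cs,key=cv2.contourArea).reshape(-1,2)+np.array(off)
      ~~~^^^^^^^^^^^^^^^^^^^^^^^^
ValueError: max() iterable argument is empty
```

View pics/m6.png

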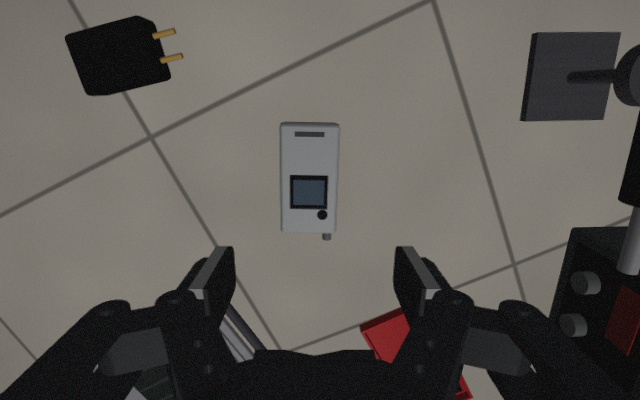

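```bash
python3 - <<'E'
from h import *
c,im=shot('wrist','w6.png');h=cv2.cvtColor(im,cv2.COLOR_BGR2HSV)
for p in((290,160),(310,160),(330,160),(310,225),(284,220),(338,200),(260,170),(380,170),(327,237)): print(p,im[p[1],p[0]],h[p[1],p[0]])
for dz in (-.002,0): 
  C=-np.array(c['R']).T@c['t'];print(C)
E
```

```text
(290, 160) [126 124 125] [135   4 126]
(310, 160) [124 124 122] [ 90   4 124]
(330, 160) [127 126 124] [100   6 127]
(310, 225) [130 129 127] [100   6 130]
(284, 220) [120 118 117] [110   6 120]
(338, 200) [106 112 115] [ 20  20 115]
(260, 170) [115 124 128] [ 21  26 128]
(380, 170) [118 128 131] [ 23  25 131]
(327, 237) [84 86 84] [60  6 86]
[0.42251874 0.43690756 0.28846778]
[0.42251874 0.43690756 0.28846778]
```

```bash
cat >> h.py <<'E'
def _flip(h,i):
    b=cv2.GaussianBlur(i,(5,5),0).astype(int);m=((b[...,0]-b[...,2]>-6)&(b.max(2)>15)).astype(np.uint8)*255
    m=cv2.morphologyEx(m,cv2.MORPH_CLOSE,np.ones((9,9)))
    return cv2.morphologyEx(m,cv2.MORPH_OPEN,np.ones((17,17)))
masks['flip']=_flip
E
python3 - <<'E'
from h import *
measure('flip',near=(.49,.405),r=80,show='m7.png')
E
```

```text
flip wrist centre 0.4878 0.4053 size 100.0 50.3 ang -25.61 deg (-0.4470 rad) mean [0.4862 0.4061]
```

View pics/m7.png

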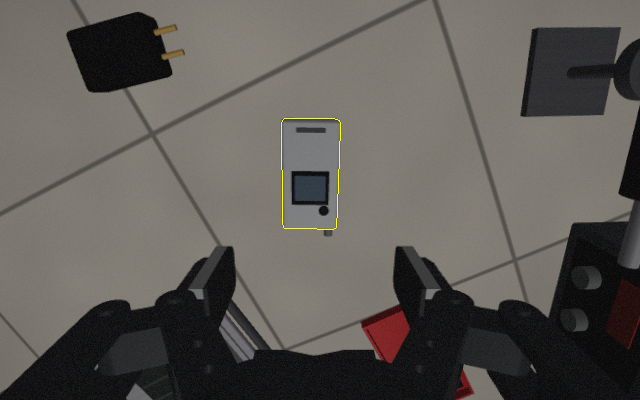

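```bash
python3 -c "
from h import *
go(.4878,.4055,.03,1.124)"
```

```text
shift [-0.0014 -0.0048  0.1192] turn 0.0112 j [ 0.64  0.56  1.36 -0.01  1.21 -0.49]
```

```bash
python3 -m crank '[[-0.0014,-0.0048,0.06,0.011],[-0.0014,-0.0048,0.11,0.011],[-0.0014,-0.0048,0.12,0.011],[-0.0014,-0.0048,0.12,0.011]]' 0.75
python3 -c "
from h import *
go(.4878,.4055,.002,1.124)
shot('wrist','w8.png')"
```

```text
time_s: 9.95
eef_pos: [0.4916, 0.4055, 0.0306]
orientation: [0.846, 0.533, 0.011, 0.006]
ft_force: [1.3, -0.1, 1.0]
width: 0.749
shift [-0.0016 -0.0035  0.0286] turn -0.0007 j [ 0.64  0.7   1.43 -0.02  0.99 -0.48]
```

View pics/w8.png

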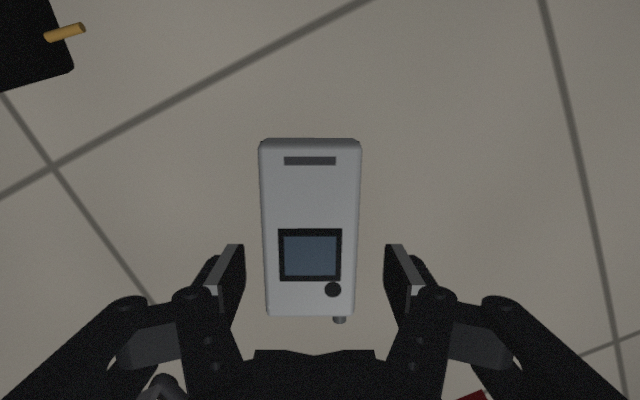

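```bash
cat >> h.py <<'E'
from scipy.spatial.transform import Rotation as Ro
def go(x,y,z,a=None):
    s,p,c=tool();M=Ro.from_quat(s["orientation"]).as_matrix()
    d=M.T@(np.array([x,y,z])-p)
    th=0 if a is None else -((a-c+np.pi)%(2*np.pi)-np.pi)
    print("shift",np.round(d,4),"turn",round(th,4),"z-axis",M[:,2].round(4),"j",np.round(s["joint_pos"],2))
E
python3 -c "
from h import *
go(.4878,.4055,.002,1.124)
for q in ([.837,.548,-.0004,.0002],[.564,.826,0,0],[.624,.781,.001,.001],[.624,.781,.005,.004],[.668,.744,.004,.002],[.665,.747,.005,.003],[.843,.538,.01,.006],[.842,.539,.009,.006]): print(Ro.from_quat(q).as_matrix()[:,2].round(4))
"
```

```text
shift [-0.0025 -0.0042  0.0294] turn -0.0005 z-axis [ 0.0263  0.0028 -0.9997] j [ 0.64  0.7   1.43 -0.02  0.99 -0.48]
[-5.e-04 -8.e-04 -1.e+00]
[ 0.  0. -1.]
[ 2.8e-03  3.0e-04 -1.0e+00]
[ 0.0125  0.0028 -0.9999]
[ 0.0083  0.0033 -1.    ]
[ 0.0111  0.0035 -0.9999]
[ 2.330e-02  6.000e-04 -9.997e-01]
[ 2.160e-02 -4.000e-04 -9.998e-01]
```

```bash
python3 -m crank '[[-0.002,-0.0042,0.015,0],[-0.002,-0.0042,0.025,0],[-0.002,-0.0042,0.029,0],[-0.002,-0.0042,0.029,0],[-0.002,-0.0042,0.029,0]]' 0.7
python3 -c "
from h import *
go(.4878,.4055,.002,1.124)"
```

```text
time_s: 10.62
eef_pos: [0.4882, 0.4061, 0.0026]
orientation: [0.846, 0.533, 0.012, 0.006]
ft_force: [-0.1, 0.2, 0.1]
width: 0.698
shift [-0.0007 -0.0001  0.0006] turn -0.0006 z-axis [ 0.0266  0.0031 -0.9996] j [ 0.64  0.73  1.44 -0.02  0.94 -0.47]
```

```bash
python3 -m crank '[[0,0,0,0],[0,0,0,0],[0,0,0,0],[0,0,0,0]]' 0.4 30
python3 -c "
from h import *
go(.4878,.4055,.15,1.124)"
```

```text
time_s: 11.12
eef_pos: [0.4884, 0.4063, 0.003]
orientation: [0.846, 0.533, 0.012, 0.006]
ft_force: [-1.3, -0.2, 5.2]
width: 0.565
shift [ 0.0013  0.0032 -0.1469] turn -0.0005 z-axis [ 0.0272  0.0035 -0.9996] j [ 0.64  0.73  1.44 -0.02  0.94 -0.47]
```

```bash
python3 -m crank '[[0,0,-0.05,0],[0,0,-0.1,0],[0,0,-0.15,0],[0,0,-0.155,0],[0,0,-0.155,0]]'
python3 -c "
from h import *
go(.6457,-.0096,.15,1.687)"
```

```text
time_s: 11.75
eef_pos: [0.4838, 0.4055, 0.1571]
orientation: [0.846, 0.533, 0.012, 0.006]
ft_force: [0.6, -0.5, -1.1]
width: 0.567
shift [-0.3044  0.3253  0.0102] turn -0.5635 z-axis [ 0.0263  0.0029 -0.9996] j [ 0.64  0.53  1.37 -0.01  1.22 -0.47]
```

```bash
python3 -m crank '[[-0.304,0.325,0,-0.563],[-0.304,0.325,0,-0.563],[-0.304,0.325,0,-0.563],[-0.304,0.325,0,-0.563],[-0.304,0.325,0,-0.563]]'
python3 -c "
from h import *
go(.6457,-.0096,.15,1.687)"
```

```text
time_s: 12.38
eef_pos: [0.5936, 0.1218, 0.1573]
orientation: [0.665, 0.747, 0.009, 0.008]
ft_force: [1.6, 0.1, -0.8]
width: 0.566
shift [-0.1366  0.0363  0.0082] turn 0.0001 z-axis [ 0.023   0.0024 -0.9997] j [ 0.14  0.48  1.45 -0.    1.19 -1.54]
```

```bash
python3 -m crank '[[-0.137,0.036,0.008,0],[-0.137,0.036,0.008,0],[-0.137,0.036,0.008,0],[-0.137,0.036,0.008,0],[-0.137,0.036,0.008,0]]'
python3 - <<'E'
from h import *
go(.6457,-.0096,.15,1.687)
c,im=shot('wrist','w9.png')
E
```

```text
time_s: 13.0
eef_pos: [0.645, -0.0087, 0.1494]
orientation: [0.664, 0.747, 0.008, 0.007]
ft_force: [0.1, 0.9, -1.4]
width: 0.567
shift [-0.001   0.0006 -0.0006] turn 0.0013 z-axis [ 0.0216  0.0027 -0.9998] j [-0.07  0.57  1.33  0.    1.22 -1.76]
```

View pics/w9.png

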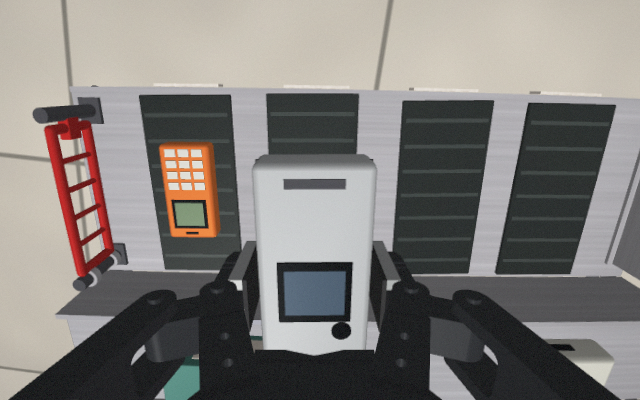

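```bash
python3 -c "
from h import *
go(.6457,-.0096,.045,1.687)"

```

```text
shift [-0.0011 -0.0018  0.1047] turn 0.0017 z-axis [ 0.0222  0.0026 -0.9998] j [-0.07  0.57  1.33  0.    1.22 -1.76]
```

```bash
python3 -m crank '[[-0.001,-0.002,0.05,0.001],[-0.001,-0.002,0.08,0.001],[-0.001,-0.002,0.1,0.001],[-0.001,-0.002,0.104,0.001],[-0.001,-0.002,0.104,0.001]]'
python3 -c "
from h import *
go(.6457,-.0096,.0375,1.687)"

```

```text
time_s: 13.68
eef_pos: [0.646, -0.0092, 0.0467]
orientation: [0.664, 0.747, 0.009, 0.008]
ft_force: [0.1, -0.1, -1.6]
width: 0.565
shift [-0.0003 -0.0005  0.0091] turn 0.0011 z-axis [ 0.0235  0.0025 -0.9997] j [-0.07  0.69  1.4   0.    1.03 -1.76]
```

```bash
python3 -m crank '[[-0.0003,-0.0005,0.004,0],[-0.0003,-0.0005,0.007,0],[-0.0003,-0.0005,0.009,0],[-0.0003,-0.0005,0.0095,0],[-0.0003,-0.0005,0.0095,0]]'
python3 -c "
from h import *
go(.6457,-.0096,.0375,1.687)"

```

```text
time_s: 14.3
eef_pos: [0.6458, -0.0096, 0.0374]
orientation: [0.664, 0.747, 0.009, 0.008]
ft_force: [-1.7, -0.6, 1.7]
width: 0.563
shift [ 0.     -0.0001 -0.0001] turn 0.0011 z-axis [ 0.0236  0.0025 -0.9997] j [-0.07  0.7   1.4   0.    1.01 -1.76]
```

Contact. Release and rise.

```bash
python3 -m crank '[[0,0,0,0],[0,0,0,0],[0,0,0,0]]' 0.68
python3 -m crank '[[0,0,-0.01,0],[0,0,-0.05,0],[0,0,-0.1,0],[0,0,-0.15,0],[0,0,-0.2,0]]'
python3 - <<'E'
from h import *
measure('flip',near=(.6457,-.0096),r=60,z=.045,f='w10.png',show='m10.png')
go(.481,-.399,.15,np.radians(90+17))
E
```

```text
time_s: 14.68
eef_pos: [0.6458, -0.0096, 0.0373]
orientation: [0.664, 0.747, 0.009, 0.008]
ft_force: [0.8, -0.0, 0.8]
width: 0.68
time_s: 15.3
eef_pos: [0.6408, -0.0101, 0.2399]
orientation: [0.664, 0.747, 0.009, 0.008]
ft_force: [-0.1, 0.3, 0.1]
width: 0.679
flip wrist centre 0.6492 -0.0100 size 127.3 124.9 ang 6.73 deg (0.1175 rad) mean [ 0.6474 -0.0102]
shift [-0.3671 -0.209   0.0913] turn -0.1793 z-axis [ 0.0341  0.0018 -0.9994] j [-0.07  0.48  1.24  0.    1.39 -1.76]
```

View pics/m10.png

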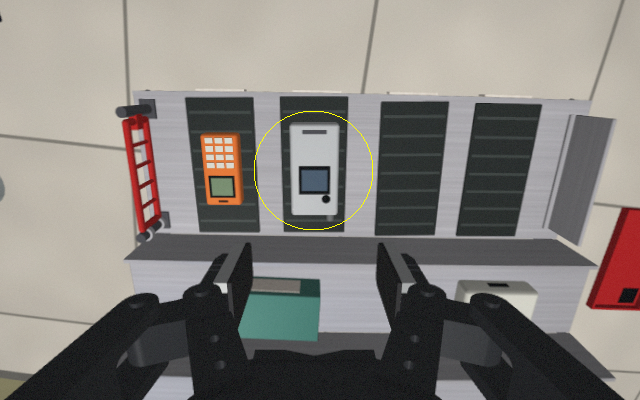

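```bash
python3 - <<'E'
from h import *
s=bot.read_state();print(Ro.from_quat(s['orientation']).as_matrix()[:,2].round(4))
c=bot.get_calibration('wrist')
c,im=shot('wrist')
g=cv2.cvtColor(im,cv2.COLOR_BGR2GRAY)
m=cv2.inRange(g,100,255);n,lab,st,_=cv2.connectedComponentsWithStats(m)
u,v=px(c,[.635,-.0096,.056])[0].astype(int);l=lab[v,u];print(st[l])
m=(lab==l).astype(np.uint8)*255
m=cv2.morphologyEx(m,cv2.MORPH_OPEN,np.ones((15,15)))if st[l][4]<8000 else m
print(rect(c,m,.045))
go(.481,-.399,.15,np.radians(90+17))
E
```

```text
[ 0.0341  0.0018 -0.9994]
[ 291  120   49   95 3250]
(0.6243468017578125, -0.01195890998840332, 49.8817138671875, 31.54617691040039, -83.24792861938477, array([ 0.62429067, -0.01196747]))
shift [-0.367  -0.209   0.0884] turn -0.1793 z-axis [ 0.034   0.0017 -0.9994] j [-0.07  0.48  1.24  0.    1.39 -1.76]
```

```bash
python3 - <<'E'
from h import *
c=bot.get_calibration('wrist')
im=cv2.imread('pics/w10.png')
g=cv2.cvtColor(im,cv2.COLOR_BGR2GRAY)
m=cv2.inRange(g,100,255);n,lab,st,_=cv2.connectedComponentsWithStats(m)
u,v=px(c,[.635,-.0096,.056])[0].astype(int);l=lab[v,u];print(st[l])
m=cv2.morphologyEx((lab==l).astype(np.uint8)*255,cv2.MORPH_CLOSE,np.ones((45,45)))
print(rect(c,m,.045))
m=cv2.inRange(g,0,75);print(rect(c,cv2.morphologyEx(np.where(lab==-1,m,m),cv2.MORPH_OPEN,np.ones((1,1)))[:238,265:360].copy(),.034,off=(265,0)))
E
```

```text
[ 289  124   51   97 3397]
(0.65488330078125, -0.008899307250976563, 105.5719223022461, 51.20718765258789, 6.730376720428467, array([ 0.6516206 , -0.00878002]))
(0.6511754760742188, -0.009860603332519532, 150.29063415527344, 69.5523452758789, 6.683061599731445, array([ 0.6469673 , -0.01037729]))
```

```bash
python3 -m crank '[[-0.367,-0.209,0.05,0.9],[-0.367,-0.209,0.05,0.9],[-0.367,-0.209,0.05,0.9],[-0.367,-0.209,0.05,0.9],[-0.367,-0.209,0.05,0.9]]' 0.85
python3 -c "
from h import *
go(.481,-.399,.15,-1.27)"
```

```text
time_s: 16.02
eef_pos: [0.521, -0.2985, 0.2015]
orientation: [0.924, 0.381, 0.016, 0.006]
ft_force: [0.3, -0.2, 0.1]
width: 0.852
shift [-0.1006  0.0418  0.0499] turn 2.0527 z-axis [ 0.0346  0.0014 -0.9994] j [-0.59  0.42  1.43  0.02  1.26 -1.38]
```

```bash
python3 -m crank '[[-0.1,0.042,-0.0625,0.9],[-0.1,0.042,-0.125,0.9],[-0.1,0.042,-0.17,0.9],[-0.1,0.042,-0.17,0.9],[-0.1,0.042,-0.17,0.9]]'
python3 -c "
from h import *
go(.481,-.399,.15,-1.27)"
```

```text
time_s: 16.65
eef_pos: [0.4736, -0.3997, 0.3726]
orientation: [0.998, -0.062, 0.019, -0.0]
ft_force: [0.8, 0.5, -0.9]
width: 0.849
shift [-0.0011 -0.0009  0.2228] turn 1.1462 z-axis [ 0.0377 -0.0017 -0.9993] j [-0.77  0.39  1.08  0.03  1.64 -0.64]
```

```bash
python3 -m crank '[[0,0,0.0625,0.55],[0,0,0.125,0.55],[0,0,0.1875,0.55]]'
python3 -c "
from h import *
go(.481,-.399,.15,-1.27)"
```

```text
time_s: 17.02
eef_pos: [0.4805, -0.3998, 0.1839]
orientation: [0.943, -0.333, 0.018, -0.005]
ft_force: [0.3, -1.0, 0.0]
width: 0.849
shift [-0.0012 -0.0002  0.0339] turn 0.5901 z-axis [ 0.0383 -0.0024 -0.9993] j [-0.76  0.49  1.37  0.03  1.25 -0.09]
```

```bash
python3 -m crank '[[-0.001,0,0.02,0.59],[-0.001,0,0.034,0.59],[-0.001,0,0.034,0.59],[-0.001,0,0.034,0.59],[-0.001,0,0.034,0.59]]'
python3 -c "
from h import *
go(.481,-.399,.15,-1.27)
measure('bar',near=(.481,-.399),r=110,f='w11.png',show='m11.png')"
```

```text
time_s: 17.65
eef_pos: [0.481, -0.3993, 0.1503]
orientation: [0.806, -0.592, 0.016, -0.01]
ft_force: [0.8, 0.3, 0.3]
width: 0.848
shift [-0.0003 -0.      0.0003] turn 0.0034 z-axis [ 0.0387 -0.0027 -0.9992] j [-0.76  0.52  1.41  0.03  1.19  0.5 ]
bar wrist centre 0.4814 -0.3991 size 117.8 50.5 ang 14.93 deg (0.2606 rad) mean [ 0.4832 -0.3987]
```

View pics/m11.png

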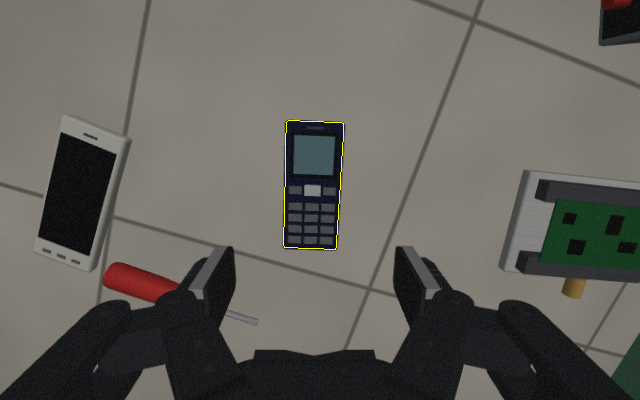

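```bash
python3 -c "
from h import *
go(.4814,-.3991,.03,-1.310)"
```

```text
shift [-0.0018  0.0039  0.1202] turn 0.0434 z-axis [ 0.0387 -0.0027 -0.9992] j [-0.76  0.52  1.41  0.03  1.19  0.5 ]
```

```bash
python3 -m crank '[[-0.0018,0.0039,0.06,0.043],[-0.0018,0.0039,0.11,0.043],[-0.0018,0.0039,0.12,0.043],[-0.0018,0.0039,0.12,0.043]]' 0.75
python3 -c "
from h import *
go(.4814,-.3991,.000,-1.310)"
```

```text
time_s: 18.2
eef_pos: [0.4818, -0.3994, 0.0312]
orientation: [0.793, -0.608, 0.017, -0.011]
ft_force: [1.0, -0.6, 0.5]
width: 0.751
shift [-0.0009  0.0015  0.0312] turn 0.0015 z-axis [ 0.0393 -0.0033 -0.9992] j [-0.76  0.67  1.48  0.03  0.97  0.53]
```

```bash
python3 -m crank '[[-0.0009,0.0015,0.015,0],[-0.0009,0.0015,0.025,0],[-0.0009,0.0015,0.031,0],[-0.0009,0.0015,0.031,0],[-0.0009,0.0015,0.031,0]]' 0.7
python3 -c "
from h import *
go(.4814,-.3991,.000,-1.310)
shot('wrist','w12.png')"
```

```text
time_s: 18.82
eef_pos: [0.4815, -0.3992, 0.0005]
orientation: [0.793, -0.608, 0.017, -0.011]
ft_force: [-1.0, -1.1, 0.6]
width: 0.698
shift [-0.0002  0.0001  0.0005] turn 0.0016 z-axis [ 0.0397 -0.0036 -0.9992] j [-0.76  0.72  1.48  0.03  0.91  0.53]
```

View pics/w12.png

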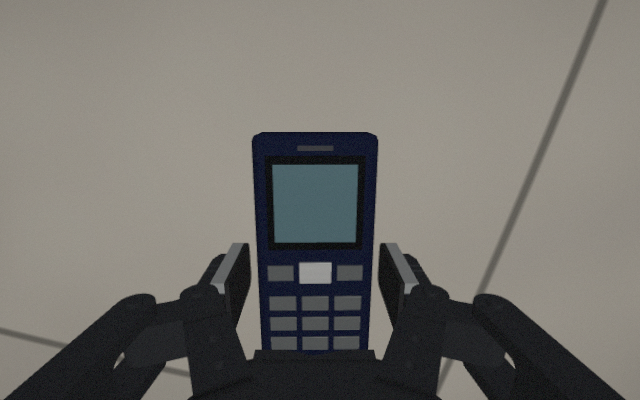

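```bash
python3 -m crank '[[0,0,0,0],[0,0,0,0],[0,0,0,0],[0,0,0,0]]' 0.4 30
python3 -m crank '[[0,0,-0.05,0],[0,0,-0.1,0],[0,0,-0.14,0],[0,0,-0.155,0],[0,0,-0.155,0]]'
python3 -c "
from h import *
go(.6384,.0947,.16,np.radians(7.3-90))"
```

```text
time_s: 19.38
eef_pos: [0.4817, -0.3994, 0.0009]
orientation: [0.793, -0.608, 0.017, -0.011]
ft_force: [-1.4, -0.2, 4.8]
width: 0.589
time_s: 20.0
eef_pos: [0.4754, -0.3987, 0.1555]
orientation: [0.793, -0.608, 0.017, -0.011]
ft_force: [0.9, 0.4, -1.0]
width: 0.589
shift [-0.4342 -0.2854 -0.    ] turn 0.135 z-axis [ 0.0402 -0.0041 -0.9992] j [-0.77  0.5   1.42  0.03  1.19  0.53]
```

```bash
python3 -m crank '[[-0.434,-0.285,0,0.135],[-0.434,-0.285,0,0.135],[-0.434,-0.285,0,0.135],[-0.434,-0.285,0,0.135],[-0.434,-0.285,0,0.135]]'
python3 -c "
from h import *
go(.6384,.0947,.15,np.radians(7.3-90))"
```

```text
time_s: 20.62
eef_pos: [0.573, -0.0998, 0.156]
orientation: [0.751, -0.661, 0.015, -0.011]
ft_force: [1.1, -0.4, 0.3]
width: 0.592
shift [-0.1847 -0.0893  0.0077] turn -0.0001 z-axis [ 0.0371 -0.0034 -0.9993] j [-0.24  0.42  1.54  0.01  1.14  1.2 ]
```

```bash
python3 -m crank '[[-0.185,-0.089,0.008,0],[-0.185,-0.089,0.008,0],[-0.185,-0.089,0.008,0],[-0.185,-0.089,0.008,0],[-0.185,-0.089,0.008,0]]'
python3 -c "
from h import *
go(.6384,.0947,.05,np.radians(7.3-90))
shot('wrist','w13.png')"
```

```text
time_s: 21.25
eef_pos: [0.6375, 0.0958, 0.1474]
orientation: [0.751, -0.66, 0.014, -0.01]
ft_force: [0.3, 0.4, -1.2]
width: 0.586
shift [0.0004 0.0024 0.0973] turn 0.0016 z-axis [ 0.0339 -0.0037 -0.9994] j [ 0.09  0.56  1.34 -0.01  1.2   1.54]
```

View pics/w13.png

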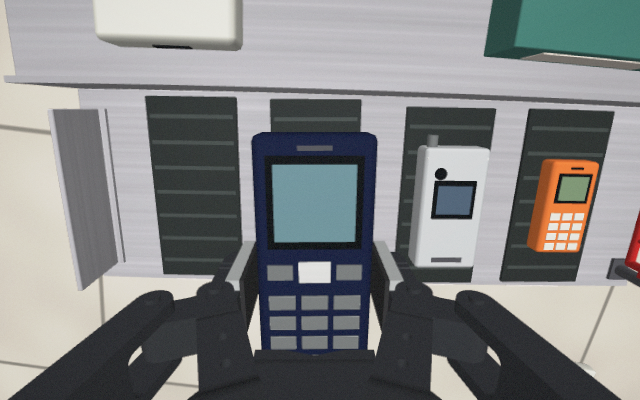

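```bash
python3 -m crank '[[0.0004,0.0024,0.05,0.001],[0.0004,0.0024,0.08,0.001],[0.0004,0.0024,0.097,0.001],[0.0004,0.0024,0.097,0.001],[0.0004,0.0024,0.097,0.001]]'
python3 -c "
from h import *
go(.6384,.0947,.035,np.radians(7.3-90))"
```

```text
time_s: 21.92
eef_pos: [0.6392, 0.0932, 0.0524]
orientation: [0.75, -0.661, 0.015, -0.011]
ft_force: [-0.9, 0.5, -1.1]
width: 0.59
shift [-0.0018  0.0012  0.0173] turn -0.0012 z-axis [ 0.0365 -0.0037 -0.9993] j [ 0.09  0.68  1.4  -0.01  1.02  1.54]
```

```bash
python3 -m crank '[[-0.0018,0.0012,0.008,-0.001],[-0.0018,0.0012,0.013,-0.001],[-0.0018,0.0012,0.016,-0.001],[-0.0018,0.0012,0.017,-0.001],[-0.0018,0.0012,0.0175,-0.001]]'
python3 -c "
from h import *
go(.6384,.0947,.035,np.radians(7.3-90))"
```

```text
time_s: 22.55
eef_pos: [0.6385, 0.0948, 0.035]
orientation: [0.751, -0.661, 0.015, -0.011]
ft_force: [-2.4, -0.3, 3.4]
width: 0.593
shift [0.0001 0.0001 0.    ] turn -0.0002 z-axis [ 0.0367 -0.0037 -0.9993] j [ 0.09  0.7   1.41 -0.01  0.99  1.54]
```

```bash
python3 -m crank '[[0,0,0,0],[0,0,0,0],[0,0,0,0]]' 0.7
python3 -m crank '[[0,0,-0.01,0],[0,0,-0.05,0],[0,0,-0.1,0],[0,0,-0.12,0],[0,0,-0.12,0]]'
python3 - <<'E'
from h import *
measure('bar',near=(.6384,.0947),r=90,z=.042,f='w14.png',show='m14.png')
go(.41,-.196,.2,np.radians(90-4))
E
```

```text
time_s: 22.92
eef_pos: [0.6386, 0.0948, 0.0351]
orientation: [0.751, -0.661, 0.015, -0.011]
ft_force: [-0.1, -0.3, 1.0]
width: 0.699
time_s: 23.55
eef_pos: [0.6345, 0.0953, 0.1565]
orientation: [0.751, -0.661, 0.016, -0.012]
ft_force: [0.8, 0.2, -0.7]
width: 0.703
bar wrist centre 0.6375 0.0949 size 118.9 51.7 ang 7.23 deg (0.1262 rad) mean [0.64   0.0952]
shift [ 0.2608  0.2573 -0.0525] turn -2.9445 z-axis [ 0.0366 -0.0038 -0.9993] j [ 0.09  0.55  1.35 -0.01  1.2   1.54]
```

View pics/m14.png

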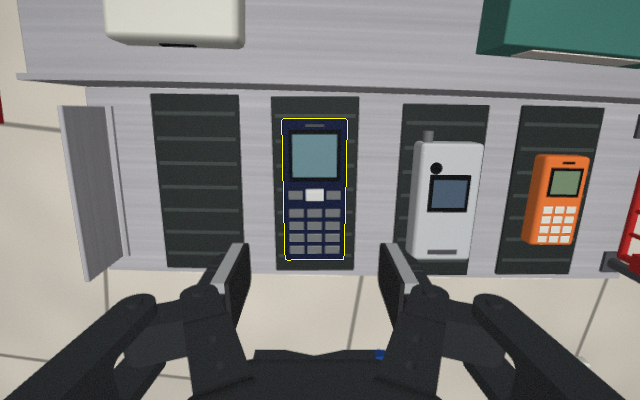

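```bash
python3 -c "
from h import *
go(.41,-.196,.17,np.radians(-90-4))"
```

```text
shift [ 0.2605  0.2584 -0.0225] turn 0.1971 z-axis [ 0.0366 -0.0038 -0.9993] j [ 0.09  0.55  1.35 -0.01  1.2   1.54]
```

```bash
python3 -m crank '[[0.26,0.258,-0.022,0.197],[0.26,0.258,-0.022,0.197],[0.26,0.258,-0.022,0.197],[0.26,0.258,-0.022,0.197],[0.26,0.258,-0.022,0.197]]' 0.9
python3 -c "
from h import *
go(.41,-.196,.17,np.radians(-94))"
```

```text
time_s: 24.22
eef_pos: [0.4416, -0.1532, 0.1658]
orientation: [-0.682, 0.731, -0.013, 0.012]
ft_force: [0.9, -0.7, 1.2]
width: 0.9
shift [ 0.0449  0.0283 -0.0052] turn 0.0003 z-axis [ 0.0341 -0.0027 -0.9994] j [-0.42  0.17  1.85  0.01  1.1   1.22]
```

```bash
python3 -m crank '[[0.045,0.028,-0.005,0],[0.045,0.028,-0.005,0],[0.045,0.028,-0.005,0],[0.045,0.028,-0.005,0]]'
python3 - <<'E'
from h import *
go(.41,-.196,.17,np.radians(-94))
c,im=shot('wrist','w15.png')
E
```

```text
time_s: 24.72
eef_pos: [0.4107, -0.1952, 0.1691]
orientation: [-0.683, 0.731, -0.012, 0.011]
ft_force: [-0.7, 0.4, 0.1]
width: 0.902
shift [ 0.0008  0.0006 -0.0009] turn 0.0018 z-axis [ 0.0331 -0.0019 -0.9994] j [-0.53  0.14  1.87  0.02  1.1   1.1 ]
```

View pics/w15.png

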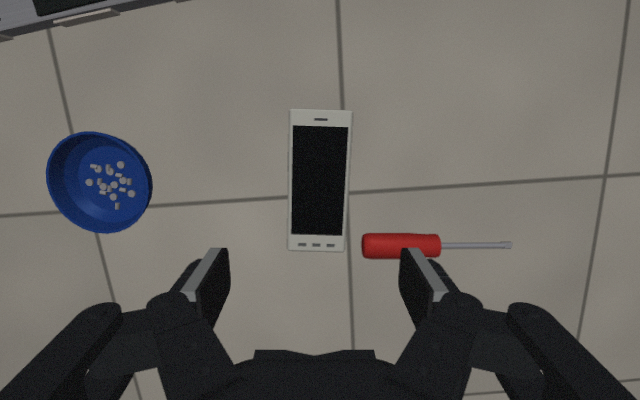

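```bash
python3 - <<'E'
from h import *
c,im=shot('wrist')
for p in((300,115),(292,180),(348,180),(320,180),(300,247),(270,180),(380,180)):print(p,im[p[1],p[0]])
b=cv2.GaussianBlur(im,(3,3),0).astype(int);mx=b.max(2)
u,v=px(c,[.41,-.196,.01])[0];print(u,v)
for T in(150,160,170):
    m=((mx>T)).astype(np.uint8)*255
    k=np.zeros_like(m);k[85:270,265:358]=255;m&=k
    m=cv2.morphologyEx(m,cv2.MORPH_OPEN,np.ones((3,3)))
    print(T,[round(float(x),4) for x in rect(c,m,.007)[:5]])
o=im.copy();o[m>0]=(0,255,255);cv2.imwrite('pics/m15.png',o)
E
```

```text
(300, 115) [139 148 147]
(292, 180) [40 40 39]
(348, 180) [107 112 114]
(320, 180) [17 14 12]
(300, 247) [138 147 146]
(270, 180) [124 131 135]
(380, 180) [122 130 136]
315.22106738821475 184.1320230187471Traceback (most recent call last):
  File "<stdin>", line 10, in <module>
  File "h.py", line 26, in rect
    c=max(cs,key=cv2.contourArea).reshape(-1,2)+np.array(off)
      ~~~^^^^^^^^^^^^^^^^^^^^^^^^
ValueError: max() iterable argument is empty
```

```bash
python3 - <<'E'
from h import *
c,im=shot('wrist')
b=cv2.GaussianBlur(im,(5,5),0).astype(int)
for T in(-3,-2,-1):
    m=((b[...,1]-b[...,2]>T)|(b.max(2)<70)).astype(np.uint8)*255
    k=np.zeros_like(m);k[90:270,268:358]=255;m&=k
    m=cv2.morphologyEx(m,cv2.MORPH_CLOSE,np.ones((5,5)));m=cv2.morphologyEx(m,cv2.MORPH_OPEN,np.ones((25,25)))
    print(T,[round(float(x),4) for x in rect(c,m,.007)[:5]])
o=im.copy();cs,_=cv2.findContours(m,cv2.RETR_EXTERNAL,cv2.CHAIN_APPROX_NONE);cv2.drawContours(o,cs,-1,(0,255,255),1);cv2.imwrite('pics/m16.png',o)
E
```

```text
-3 [0.4094, -0.1986, 139.5469, 60.6685, -4.3877]
-2 [0.4097, -0.1988, 138.3379, 57.6734, -5.0956]
-1 [0.4105, -0.199, 132.2685, 55.267, -5.4837]
```

View pics/m16.png

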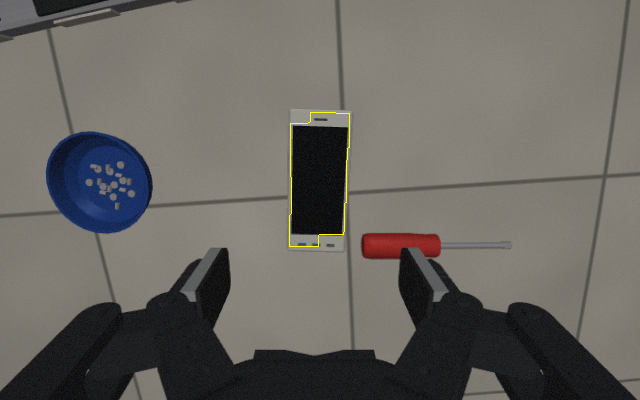

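```bash
python3 - <<'E'
from h import *
from mats2 import quad
ims=[]
for i in range(6):
    c,im=shot('wrist');ims.append(im.astype(np.float32))
a=np.mean(ims,0)
m=(cv2.GaussianBlur(a,(3,3),0).max(2)<65).astype(np.uint8)*255
k=np.zeros_like(m);k[90:270,268:358]=255;m&=k;m=cv2.morphologyEx(m,cv2.MORPH_CLOSE,np.ones((5,5)))
q=quad(c,m,.014,None);print("glass",q[0].round(4),q[1].round(2),q[2].round(1))
b=cv2.GaussianBlur(a,(3,3),0)
for T in(-2.5,-2,-1.5):
    m=((b[...,1]-b[...,2]>T)|(b.max(2)<70)).astype(np.uint8)*255
    m&=k;m=cv2.morphologyEx(m,cv2.MORPH_CLOSE,np.ones((7,7)));m=cv2.morphologyEx(m,cv2.MORPH_OPEN,np.ones((25,25)))
    q=quad(c,m,.007,None);print(T,q[0].round(4),q[1].round(2),q[2].round(1))
go(.41,-.196,.17,np.radians(-94))
o=a.astype(np.uint8);cs,_=cv2.findContours(m,cv2.RETR_EXTERNAL,cv2.CHAIN_APPROX_NONE);cv2.drawContours(o,cs,-1,(0,255,255),1);cv2.imwrite('pics/m17.png',o)
E
```

```text
glass [ 0.4123 -0.199 ] [-5.82 -5.75 -5.71 -5.95] [102.2 102.4  48.1  48.2]
-2.5 [ 0.4093 -0.199 ] [-5.15 -4.33 -3.94 -5.59] [138.  139.7  57.6  59.6]
-2 [ 0.4095 -0.1989] [-5.52 -5.16 -5.44 -3.95] [138.7 137.2  57.5  58.3]
-1.5 [ 0.4092 -0.1989] [-6.02 -5.42 -3.94 -3.96] [137.4 137.4  56.3  57.8]
shift [-0.      0.0004 -0.0002] turn 0.0005 z-axis [ 0.0341 -0.0027 -0.9994] j [-0.53  0.14  1.87  0.02  1.1   1.1 ]
```

View pics/m17.png

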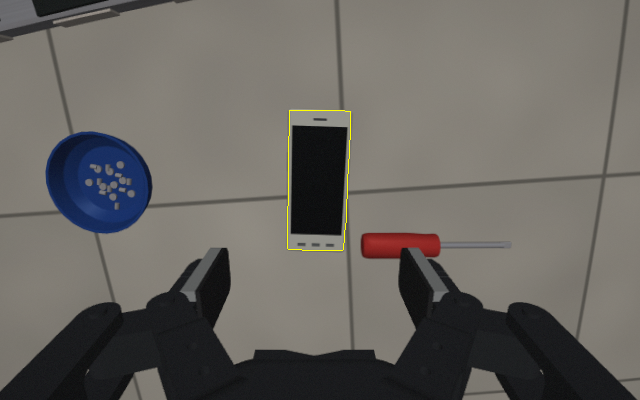

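```bash
python3 -c "
from h import *
go(.4093,-.1989,.03,np.radians(-95.7))"
```

```text
shift [0.0029 0.0057 0.1397] turn 0.0301 z-axis [ 0.0341 -0.0027 -0.9994] j [-0.53  0.14  1.87  0.02  1.1   1.1 ]
```

```bash
python3 -m crank '[[0.0029,0.0057,0.06,0.03],[0.0029,0.0057,0.11,0.03],[0.0029,0.0057,0.14,0.03],[0.0029,0.0057,0.14,0.03],[0.0029,0.0057,0.14,0.03]]' 0.83
python3 -c "
from h import *
go(.4093,-.1989,.003,np.radians(-95.7))"
```

```text
time_s: 25.8
eef_pos: [0.4099, -0.1992, 0.0309]
orientation: [-0.671, 0.741, -0.013, 0.012]
ft_force: [-0.6, 0.1, 0.5]
width: 0.828
shift [-0.0003  0.0016  0.0279] turn 0.0002 z-axis [ 0.0355 -0.0034 -0.9994] j [-0.54  0.37  1.97  0.02  0.77  1.11]
```

```bash
python3 -m crank '[[-0.0003,0.0016,0.015,0],[-0.0003,0.0016,0.024,0],[-0.0003,0.0016,0.028,0],[-0.0003,0.0016,0.028,0],[-0.0003,0.0016,0.028,0]]' 0.8
python3 -c "
from h import *
go(.4093,-.1989,-.003,np.radians(-95.7))
shot('wrist','w18.png')"
```

```text
time_s: 26.42
eef_pos: [0.4094, -0.199, 0.0031]
orientation: [-0.671, 0.741, -0.013, 0.012]
ft_force: [-0.6, 0.1, 0.5]
width: 0.805
shift [-0.      0.0004  0.006 ] turn 0.0002 z-axis [ 0.0357 -0.0036 -0.9994] j [-0.54  0.43  1.98  0.02  0.7   1.11]
```

View pics/w18.png

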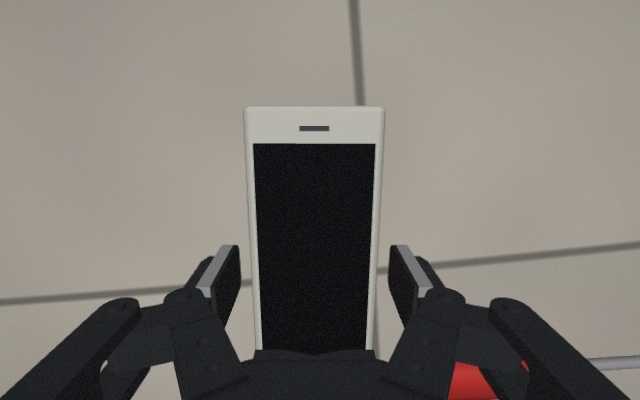

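```bash
python3 -m crank '[[0,0.0004,0.003,0],[0,0.0004,0.005,0],[0,0.0004,0.006,0],[0,0.0004,0.006,0]]' 0.76
python3 -m crank '[[0,0,0,0],[0,0,0,0],[0,0,0,0],[0,0,0,0]]' 0.5 30
```

```text
time_s: 26.98
eef_pos: [0.4092, -0.1989, -0.003]
orientation: [-0.671, 0.741, -0.013, 0.012]
ft_force: [0.5, -0.0, 0.3]
width: 0.759
time_s: 27.48
eef_pos: [0.4093, -0.199, -0.0028]
orientation: [-0.671, 0.741, -0.013, 0.012]
ft_force: [-1.4, 1.2, 5.0]
width: 0.669
```

```bash
python3 -m crank '[[0,0,-0.04,0],[0,0,-0.09,0],[0,0,-0.14,0],[0,0,-0.16,0],[0,0,-0.16,0]]'
python3 -c "
from h import *
go(.6282,.1903,.16,np.radians(6.3-90))
shot('wrist','w19.png')"
```

```text
time_s: 28.1
eef_pos: [0.4039, -0.1986, 0.1579]
orientation: [-0.671, 0.741, -0.015, 0.012]
ft_force: [-0.1, 1.3, -2.6]
width: 0.666
shift [-0.4092 -0.1846  0.0045] turn -0.2092 z-axis [ 0.0379 -0.005  -0.9993] j [-0.55  0.14  1.9   0.02  1.07  1.11]
```

View pics/w19.png

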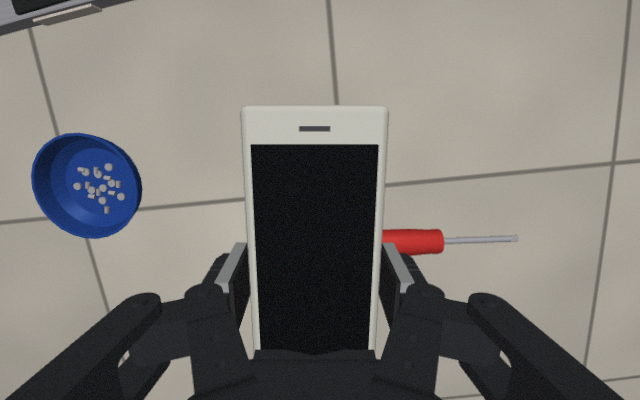

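```bash
python3 -m crank '[[-0.409,-0.185,0.004,-0.209],[-0.409,-0.185,0.004,-0.209],[-0.409,-0.185,0.004,-0.209],[-0.409,-0.185,0.004,-0.209],[-0.409,-0.185,0.004,-0.209]]'
python3 -c "
from h import *
go(.6282,.1903,.15,np.radians(6.3-90))"
```

```text
time_s: 28.78
eef_pos: [0.5601, 0.0742, 0.1564]
orientation: [0.745, -0.667, 0.014, -0.01]
ft_force: [0.8, -1.3, -0.8]
width: 0.67
shift [-0.108  -0.0802  0.0082] turn -0.0001 z-axis [ 0.0333 -0.004  -0.9994] j [ 0.07  0.39  1.59 -0.01  1.14  1.53]
```

```bash
python3 -m crank '[[-0.108,-0.08,0.008,0],[-0.108,-0.08,0.008,0],[-0.108,-0.08,0.008,0],[-0.108,-0.08,0.008,0],[-0.108,-0.08,0.008,0]]'
python3 -c "
from h import *
go(.6282,.1903,.05,np.radians(6.3-90))
shot('wrist','w20.png')"
```

```text
time_s: 29.4
eef_pos: [0.6276, 0.1889, 0.1497]
orientation: [0.744, -0.668, 0.014, -0.009]
ft_force: [-1.1, 0.3, -1.1]
width: 0.669
shift [-0.0021  0.0024  0.0997] turn -0.0013 z-axis [ 0.0323 -0.0044 -0.9995] j [ 0.24  0.59  1.3  -0.01  1.22  1.71]
```

View pics/w20.png

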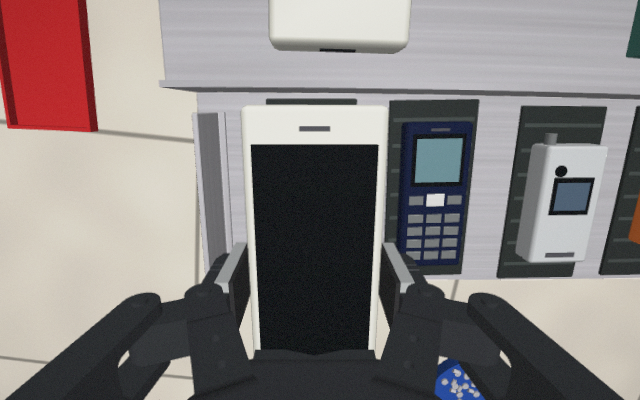

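```bash
python3 -m crank '[[-0.0021,0.0024,0.05,-0.001],[-0.0021,0.0024,0.08,-0.001],[-0.0021,0.0024,0.1,-0.001],[-0.0021,0.0024,0.1,-0.001],[-0.0021,0.0024,0.1,-0.001]]'
python3 -c "
from h import *
go(.6282,.1903,.0315,np.radians(6.3-90))"
```

```text
time_s: 30.08
eef_pos: [0.6291, 0.1903, 0.0517]
orientation: [0.745, -0.667, 0.014, -0.01]
ft_force: [-0.2, 0.1, -1.3]
width: 0.668
shift [-0.0002  0.0016  0.0201] turn -0.0008 z-axis [ 0.035  -0.0037 -0.9994] j [ 0.24  0.7   1.36 -0.01  1.04  1.71]
```

```bash
python3 -m crank '[[-0.0002,0.0016,0.01,-0.001],[-0.0002,0.0016,0.015,-0.001],[-0.0002,0.0016,0.018,-0.001],[-0.0002,0.0016,0.02,-0.001],[-0.0002,0.0016,0.02,-0.001]]'
python3 -c "
from h import *
go(.6282,.1903,.0312,np.radians(6.3-90))"
```

```text
time_s: 30.7
eef_pos: [0.6283, 0.1902, 0.0317]
orientation: [0.745, -0.667, 0.014, -0.01]
ft_force: [-0.0, -0.1, -1.2]
width: 0.67
shift [-0.0001  0.0001  0.0004] turn 0.0002 z-axis [ 0.0351 -0.0037 -0.9994] j [ 0.24  0.73  1.37 -0.01  1.01  1.71]
```

```bash
python3 -m crank '[[0,0,0.0004,0],[0,0,0.0008,0],[0,0,0.001,0],[0,0,0.001,0]]'
```

```text
time_s: 31.2
eef_pos: [0.6285, 0.1903, 0.0314]
orientation: [0.745, -0.667, 0.015, -0.011]
ft_force: [-3.5, -1.4, 5.9]
width: 0.672
```

Contact. Release and rise.

```bash
python3 -m crank '[[0,0,0,0],[0,0,0,0],[0,0,0,0]]' 0.78
python3 -m crank '[[0,0,-0.01,0],[0,0,-0.05,0],[0,0,-0.1,0],[0,0,-0.15,0],[0,0,-0.15,0]]'
python3 -c "
from h import *
go(.64,.05,.25,np.radians(6.5-90))
shot('wrist','w21.png')"
```

```text
time_s: 31.58
eef_pos: [0.6285, 0.1903, 0.0313]
orientation: [0.745, -0.667, 0.014, -0.011]
ft_force: [-0.0, 0.7, 1.4]
width: 0.78
time_s: 32.2
eef_pos: [0.6245, 0.1913, 0.1867]
orientation: [0.745, -0.667, 0.017, -0.014]
ft_force: [-0.5, -0.3, -0.7]
width: 0.786
shift [ 0.1425 -0.0026 -0.0623] turn -0.0033 z-axis [ 0.0437 -0.0016 -0.999 ] j [ 0.25  0.54  1.28 -0.01  1.27  1.71]
```

View pics/w21.png

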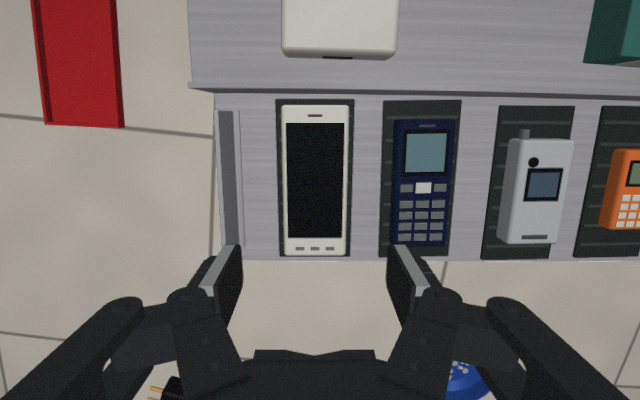

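```bash
python3 -c "
from h import *
go(.35,.25,.27,None)"
```

```text
shift [-0.0881  0.2619 -0.0972] turn 0 z-axis [ 0.0396 -0.0026 -0.9992] j [ 0.25  0.55  1.29 -0.01  1.27  1.71]
```

```bash
python3 -m crank '[[-0.02,0.06,-0.09,0],[-0.05,0.15,-0.09,0],[-0.088,0.25,-0.09,0],[-0.088,0.25,-0.09,0],[-0.088,0.25,-0.09,0]]'
python3 -m crank '[[0,0,0,0],[0,0,0,0],[0,0,0,0],[0,0,0,0]]'
python3 - <<'E'
from h import *
from mats2 import quad
a=np.mean([shot('top')[1].astype(np.float32) for _ in range(4)],0).astype(np.uint8)
c=bot.get_calibration('top');cv2.imwrite('pics/top2.png',a)
cv2.imwrite('pics/top2c.png',cv2.resize(a[90:270,170:440],(800,533),interpolation=cv2.INTER_CUBIC))
shot('scene','scene2.png')
E
```

```text
time_s: 32.88
eef_pos: [0.3598, 0.2513, 0.2628]
orientation: [0.745, -0.667, 0.015, -0.012]
ft_force: [0.3, 0.9, 1.5]
width: 0.783
time_s: 33.38
eef_pos: [0.3603, 0.251, 0.2623]
orientation: [0.745, -0.667, 0.015, -0.011]
ft_force: [0.4, -0.1, 0.5]
width: 0.783
```

View pics/top2c.png

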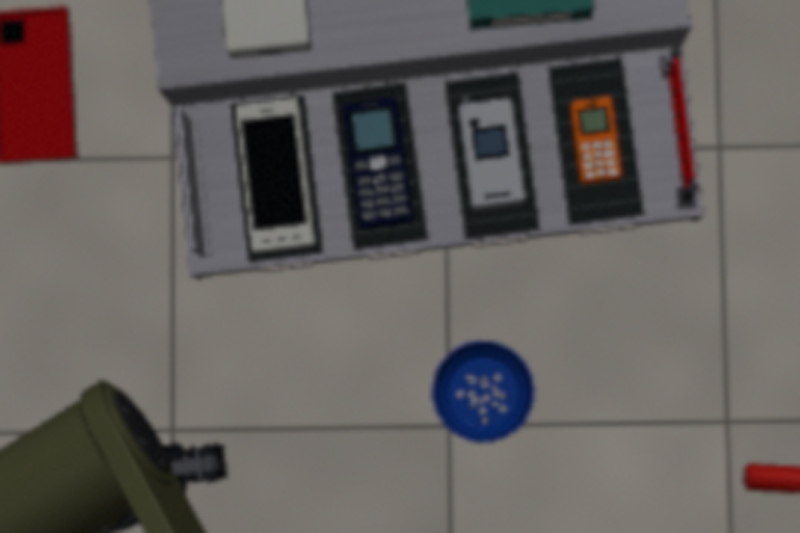

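View pics/scene2.png

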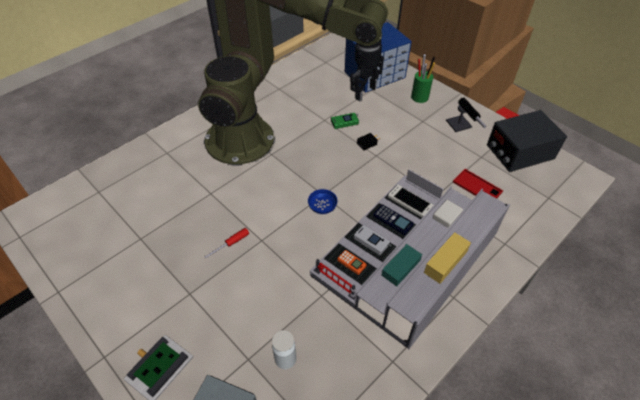

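```bash
python3 - <<'E'
from h import *
c=bot.get_calibration('top');im=cv2.imread('pics/top2.png');S=4
big=cv2.resize(im,None,fx=S,fy=S,interpolation=cv2.INTER_CUBIC)
c2=dict(c);K=c['intrinsics'].copy();K[:2]*=S;K[0,2]+=(S-1)/2;K[1,2]+=(S-1)/2;c2['intrinsics']=K
h=cv2.cvtColor(big,cv2.COLOR_BGR2HSV);g=h[...,2]
M={'smart':(.6282,.1903,6.3,.046,(138,58)),'bar':(.6384,.0947,7.3,.047,(117,51)),'flip':(.6457,-.0096,6.68,.053,(96,49)),'mini':(.6577,-.1055,6.58,.047,(76,38))}
for n,(x,y,an,z,_) in M.items():
    t=np.radians(an);R=np.array([[np.cos(t),-np.sin(t)],[np.sin(t),np.cos(t)]])
    cor=np.array([x,y])+np.array([[.08,.037],[.08,-.037],[-.08,-.037],[-.08,.037]])@R.T
    P=px(c2,np.c_[cor,np.full(4,.034)]).astype(np.int32);k=np.zeros(g.shape,np.uint8);cv2.fillPoly(k,[P],255)
    if n=='mini': m=cv2.inRange(h,(4,110,70),(20,255,255))
    elif n=='bar': m=cv2.inRange(h,(105,70,10),(130,255,120))
    elif n=='flip': m=cv2.inRange(g,75,255)
    else:
        m=cv2.inRange(h,(0,0,118),(180,35,255)); 
    if n in('flip','smart'):
        k=cv2.erode(k,np.ones((13,13)))
    m&=k;m=cv2.morphologyEx(m,cv2.MORPH_OPEN,np.ones((5,5)))
    m=cv2.morphologyEx(cv2.copyMakeBorder(m,99,99,99,99,cv2.BORDER_CONSTANT),cv2.MORPH_CLOSE,np.ones((61,61)))[99:-99,99:-99]
    r=rect(c2,m,z);d=(np.array(r[:2])-[x,y])@R*1000
    print(n,np.round(r[:5],4),"d(mat)",d.round(1),"dang",round(r[4]-an,2))
# wrist mini-look of bowl
m=cv2.inRange(h,(100,150,30),(125,255,255));k=np.zeros_like(m);k[800:1000,1200:1440]=255;print(rect(c2,m&k,.014)[:2])
im0=cv2.resize(cv2.imread('pics/top0.png'),None,fx=S,fy=S,interpolation=cv2.INTER_CUBIC);m=cv2.inRange(cv2.cvtColor(im0,cv2.COLOR_BGR2HSV),(100,150,30),(125,255,255));print(rect(c2,m&k,.014)[:2])
E
```

```text
smart [  0.5711   0.1845  53.7171  15.1201 -83.5641] d(mat) [-57.4   0.5] dang -89.86
bar [6.388000e-01 9.530000e-02 1.215109e+02 5.501720e+01 7.368600e+00] d(mat) [0.5 0.5] dang 0.07
flip [ 6.45600e-01 -9.20000e-03  9.72250e+01  4.99295e+01  6.77990e+00] d(mat) [-0.   0.4] dang 0.1
mini [ 0.6569 -0.1052 78.7235 41.0282  6.4189] d(mat) [-0.8  0.4] dang -0.16
(0.42770590209960935, 0.002253185272216797)
(0.42770635986328126, 0.002253875732421875)
```

```bash
python3 - <<'E'
from h import *
c=bot.get_calibration('top');im=cv2.imread('pics/top2.png');S=4
big=cv2.resize(im,None,fx=S,fy=S,interpolation=cv2.INTER_CUBIC)
c2=dict(c);K=c['intrinsics'].copy();K[:2]*=S;K[0,2]+=(S-1)/2;K[1,2]+=(S-1)/2;c2['intrinsics']=K
b=big.astype(int)
x,y,an=.6282,.1903,6.3
t=np.radians(an);R=np.array([[np.cos(t),-np.sin(t)],[np.sin(t),np.cos(t)]])
cor=np.array([x,y])+np.array([[.074,.034],[.074,-.034],[-.074,-.034],[-.074,.034]])@R.T
P=px(c2,np.c_[cor,np.full(4,.034)]).astype(np.int32);k=np.zeros(b.shape[:2],np.uint8);cv2.fillPoly(k,[P],255)
m=(b.max(2)>75).astype(np.uint8)*255&k
m=cv2.morphologyEx(m,cv2.MORPH_OPEN,np.ones((3,3)))
pts=cv2.findNonZero(m);H=cv2.convexHull(pts);q=np.zeros_like(m);cv2.fillPoly(q,[H],255)
r=rect(c2,q,.046);d=(np.array(r[:2])-[x,y])@R*1000
print(np.round(r[:5],4),d.round(1),r[4]-an)
o=big.copy();cv2.polylines(o,[H],True,(0,255,255),1);cv2.imwrite('pics/m22.png',o[440:760,920:1240])
E
```

```text
[  0.6299   0.1911 139.9673  60.3663   6.2065] [1.8 0.6] -0.09353332519531232
```

View pics/m22.png

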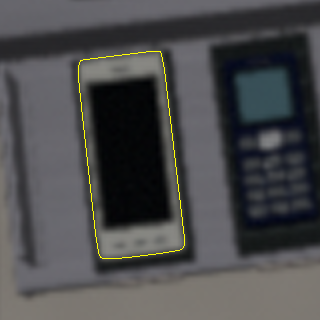

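```bash
python3 -c "
from cell import bot
print(bot.close_job(), bot.read_state()['time_s'])"
```

```text
the job is handed in; nothing more can be done
the job is handed in; nothing more can be done
```

All four phones are on their mats and the job is handed in. From the red gate outwards they run mini (mat 4), flip (mat 3), bar (mat 2), smart (mat 1), all face up with their top ends away from the robot. It took about 34 s of the 104 s allowed.

**Last checks (top camera, arm clear of the stand):**

| Phone | Off mat centre | Off mat direction |
|---|---|---|
| mini | 0.9 mm | 0.2° |
| flip | 0.4 mm | 0.1° |
| bar | 0.7 mm | 0.1° |
| smart | 1.9 mm, mostly lengthwise | 0.1° |

- **Bowl:** its position agrees with the first picture to within 0.001 mm.
- **Force:** I only read it at the end of each move. The highest single-axis reading was about 6 N, at the smart's touchdown.
- **Green flip phone:** I left it alone; it still shows where it was in the last scene picture.

**Checks that disagreed or failed:**
- **Tool tilt:** the tool drifted to about 2° off vertical over the moves, which I corrected for in the shifts. One attempt to undo it had no effect.
- **Flip, wrist view:** the check after release failed at first because of a bad mask and an arm still settling. In the end I went by the top view.
- **Smart, top view:** the first measurement found only a band at one end of the phone, so I repeated it with a better outline.

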